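Brace a glass meal dish for delivery with a turnbuckle

TASK

Get the baked glass dish ready for delivery: gently slide it fully home and square against the blue stop at the back of its cradle, then turn the turnbuckle's red-balled spokes so that both green jaws draw in and their rubber feet clamp the dish firmly. Stop when you feel it firm, so the glass is not crushed, and leave the dish braced and the other kitchen things where they stand.

Things in the scene. Friction and masses are not known exactly. Their poses are not given: they have to be found in the camera images.
- cradle: Fixed aluminium base plate 290 x 270 x 12 mm; origin on the table under it. x points away from the robot (zero yaw) to the stop, then the turnbuckle, y to the left jaw, z up. The turnbuckle's axis runs along y at x = 85, z = 85 mm, between two steel uprights (8 mm thick, 107 mm high) at y = +-70 mm. Screw friction holds it.
- stop_face (a point): Centre of the front face of the blue stop (110 mm wide, top 45 mm above the table), 30 mm above the table; axes as the cradle's. The dish is home when its far side touches this face along its width; its origin is then 54 mm before the face.
- dish: Loose glass dish of pepperoni bake, 108 (x) x 150 (y) x 55 mm high, 0.5 to 0.8 kg, standing on the cradle plate (12 mm up); origin at the centre of its underside, axes as the cradle's when square. Starts 10 to 30 mm short of the stop, a little askew and off centre; it slides. The jaws shift it sideways until both feet bear. The gripper must not press or squeeze it with over 40 N.
- turnbuckle_hub (a point): Centre of the steel hub (36 mm diameter, 44 mm long) on the turnbuckle's axis, mid cradle, 85 mm above the table; an open frame 30 mm across reaches to +-64 mm along the axis. Four spokes (10 mm diameter), 90 degrees apart, square to the axis, end in red balls. From above, push one spoke after another with the closed fingers, or pinch a ball and lead it round.
- spoke_ball (a point): Centre of one of the four red spoke balls, 24 mm diameter, 55 mm from the axis: the one that points straight up at angle 0. Pushing a ball square to its spoke takes about 6.5 N when the jaws are free, 9 N when the feet clamp with 25 N, 12 N at 50 N, 17 N at 90 N (0.35 N m plus 0.0064 N m per newton). Lead it along its arc: fingers moved straight rub on the ball and can jam it.
- turnbuckle (a joint): Turnbuckle angle, rad, 0 (jaws wide) to 9; it grows and tightens as the top spoke goes to the cradle's +x (away from the robot). At q the spokes stand at q, q + 90 degrees, .. from straight up towards +x. Starts at 0 to 1.5. A full turn draws each jaw in by 20 mm. Both feet bear at about 4 to 7 rad, unlike each time; 50 N comes some 0.5 rad later. Friction holds it up to about 55 N of clamping.
- jaw_left: Green jaw on the +y side: plate at y = 104 to 116 mm at angle 0 (then inwards), x = -98 to 108, 68 mm high, 110 mm at the brass rod; origin at the cradle's when at 0. Its foot, a black rubber disc of 32 mm, 42 mm up at x = -34 mm, stands out 8 to 16 mm from the plate, screwed to an unmeasured length each time. It must clamp the dish with over 25 N; the glass may crack above 90 N.
- jaw_right: The same jaw mirrored, on the -y side; its foot's length is set independently. Both jaws move in together by the same amount. The turning force at the ball is true only while it turns: once the fingers stop, friction carries part of it and the reading can fall by up to about 4 N, most with the spoke past the top.
- spare_dish: A second dish of bake, same size, on the table to the left; leave it alone. Origin at the centre of its underside.
- pepper_jar: Amber glass jar, 56 mm diameter, 95 mm high, on the table; leave it alone. Origin at the centre of its underside.
- herb_shaker: Shaker with a green cap, 48 mm diameter, 110 mm high, on the table; leave it alone. Origin at the centre of its underside.
- sauce_can: Can with a red label, 66 mm diameter, 100 mm high, on the table; leave it alone. Origin at the centre of its underside.

How it is judged:
On the way, in this order (a step that is already met when the one before it is completed fails the run):
1. the dish stands home and square against the blue stop, before it is clamped (x of dish in the frame of stop_face above -0.0575 m and angle between the x axis of dish and the x axis of cradle, either way round below 0.05 rad and contact force between each of jaw_left, jaw_right and dish below 5 N), for 0.2 s.
2. both feet clamp the dish with more than 25 N (contact force between each of jaw_left, jaw_right and dish above 25 N), for 0.2 s.
At the end, for the whole second after the job is handed in: The dish stands flat on the cradle (within 4 mm of its height, tilt under 0.05 rad), home within 3.5 mm of touching the stop and square within 0.05 rad, at rest, and both jaws clamp it with more than 25 N each (all of step 2 and x of dish in the frame of stop_face above -0.0575 m and angle between the x axis of dish and the x axis of cradle, either way round below 0.05 rad and angle between dish's own z axis and vertical below 0.05 rad and linear speed of dish below 0.01 m/s and z of dish in the frame of cradle below 0.016 m).
It fails at once if a jaw crushes the glass (more than 90 N on the dish) (contact force between any of jaw_left, jaw_right and dish above 90 N).
It fails at once if the gripper presses on or squeezes the glass dish with more than 40 N (contact force between the arm and dish above 40 N).
It fails at once if a bystander is moved by more than 15 mm (distance of any of spare_dish, pepper_jar, herb_shaker, sauce_can from where it was at the start of the episode above 0.015 m).
It also fails if it takes over 72 s, if anything falls off the work surface, if the arm or the gripper's body presses on something with over 40 N, if the wrist force passes 120 N, or if a joint passes its speed limit or range.

ROBOT

A 6-joint arm with a two-finger parallel gripper is mounted at the origin on the work surface. World frame = base frame: x ahead of the robot, y to its left, z up, the work surface at z = 0. Lengths are in m, angles in rad, forces in N, time in s.
With the tool pointing down it reaches from about 0.35 to 0.975 m from the base axis. Payload 17.4 kg.
Tool frame: the origin (TCP) lies between the finger pads; the fingertips stand 14 mm ahead of it and the grasp point (between the pads) lies 5 mm behind it; z points along the fingers, y is the line along which they close (so a half turn about z gives the same grasp; the last joint's range is limited). The gripper opens to 85 mm and grips with 20 to 120 N. Pads are 22 mm wide; open, the fingers measure 114 mm over their backs; the gripper's body (76 mm by 85 mm) begins 54 mm behind the grasp point. The pads swing forward as they close: fully open they stand 13 mm farther back than shut.
Start: joints at [1.17, 0.116, 1.442, -0, 1.584, -0.038], TCP at [0.24, 0.631, 0.245] pointing down, gripper open.
Joint ranges: [-2.83, 2.83], [-0.83, 2.19], [0.07, 2.5], [-1.14, 4.28], [0.01, 3], [-2.97, 2.97]. Speed limits (rad/s): [1.89, 1.89, 2.22, 3.14, 3.14, 3.14].

INTERFACE

Orientations are given as a rotation vector (axis times angle).
In Python, from plant import manip, grab_frame, job, nets gives the robot as it stands.
- The arm moves only by the tool carry_out, never from a script. Its argument "rows" is a list of rows, each an object with "xyz": the shift along the world's x, y, z in cm, a list of three; "delta_rot": the turn, a rotation vector about the world's x, y, z in rad, a list of three; "jaw": the opening, from -1 (shut) to 1 (fully open). A call has 1 to 5 rows; each row shifts and turns the commanded pose from where the row before left it; what a row does not reach is not made up. A row lasts 1/8 s, in which the tool goes at most 62.5 mm and 10.7 degrees, less where a joint would pass 70% of its speed; a pose out of reach is approached as far as the arm can. A call with a gripper value outside its range is refused whole. The fingers move at their own pace and stop on an object; "force" is the grip in N (left out, the last holds). Time passes only in rows, so rows that do not move let the fingers close. It gives the time, the measured TCP pose, the force, the opening and the grip force at its end, in the units of the state.
- manip.sense(): the state, without advancing time (a new reading comes with each control period).
- grab_frame(name): name is "side" or "top" or "wrist"; returns a dict with "frame" (400x640x3 uint8, red, green, blue), "K" (3x3 intrinsics, pixels), "pose" (4x4, takes a point from camera to world coordinates). Camera axes: x right, y down, z forward; pixel columns grow to the right and rows downward; lengths in m; the calibration is good to about 2 mm. A picture is of the moment at which its call begins. There is no depth.
- job.hand_in(): hands the job in; it is judged then, once.
Trained networks look in the newest picture that a camera, given by its name, has taken for a name from the list of things; names that differ only in an ending like _2 or _b are one class to them, and where a whole thing is asked for, a point or a joint stands for the part that bears it (a point fixed in the world has none). Each returns a list of dicts, best first, with "confidence" (0 to 1); they miss things now and then, are a little off and sometimes report something else, mostly with a low value. They report only what shows in the picture. A call takes as long as a camera call.
- nets.spot_in(camera, target): "bbox" ([left, top, width, height] in pixels, round what is visible of it).
- nets.silhouettes(camera, target): "region" (400x640 bool, what is visible of it) and "bbox" ([left, top, width, height] in pixels, round what is visible of it).
- nets.landmark_of(camera, target): "position" ([row, column] in pixels: a listed point, or the origin of a listed thing).
The state is a dict: "time": time; "joints": joint angles; "dq": joint speeds; "tau": joint torques, N m; "ee_pos": TCP position; "tcp_rot": TCP orientation; "contact_force": force on the tool from outside, world axes, zero at the start; "ft_torque": the same for the moment, N m; "finger_gap": opening from 0.0 (shut) to 1.0 (fully open); "finger_force": force on a finger pad.
Only numpy, scipy, OpenCV 4.12 (cv2) and the standard library are available. Lean on these libraries where they do the work, as an engineer would, in place of code of your own. Each camera call takes 0.05 s, during which the arm holds its last target. There are 200 camera calls.

## Working session

There is one attempt and no reset: what is moved stays moved. The work goes in short steps, Python scripts to look and compute and a tool call to move; the robot and the scene stay as the last step left them, time stands still between calls to the robot, and variables do not carry over. Pictures are saved under pics/ and viewed, at most 10 in all, crops included, and the job is handed in when it is done.

Besides the shell and the picture viewer there is one more tool, called after "Emit:" as name(argument=value, ...) on one line, values as JSON. carry_out: Moves the arm, as the interface text tells. Its arguments: {"type":"object","properties":{"rows":{"type":"array","items":{"type":"object","properties":{"xyz":{"type":"array","items":{"type":"number"}},"delta_rot":{"type":"array","items":{"type":"number"}},"jaw":{"type":"number"}}}},"force":{"type":"number"}},"required":["rows"]}

```bash
mkdir -p pics; ls
cat > h.py <<'E'
import numpy as np, cv2
from plant import manip, grab_frame, job, nets
def save(n,name):
    f=grab_frame(n); cv2.imwrite(f'pics/{name}.png',f['frame'][:,:,::-1]); return f
def ray(f,rc):
    K,T=f['K'],f['pose']; d=T[:3,:3]@np.linalg.solve(K,[rc[1],rc[0],1.]); return T[:3,3],d
def onz(f,rc,z):
    o,d=ray(f,rc); return o+d*(z-o[2])/d[2]
def proj(f,p):
    T=f['pose']; c=T[:3,:3].T@(np.asarray(p)-T[:3,3]); u=f['K']@c; return u[1]/u[2],u[0]/u[2]
E
python3 - <<'E'
from h import *
s=manip.sense(); print(s['time'],s['ee_pos'],s['tcp_rot'],s['contact_force'])
Z=dict(cradle=0,stop_face=.03,dish=.012,turnbuckle_hub=.085,spoke_ball=None,jaw_left=0,jaw_right=0)
for c in('top','side'):
    f=save(c,c+'0'); print(c,f['pose'][:3,3].round(3),f['pose'][:3,2].round(3))
    for k,z in Z.items():
        for r in nets.landmark_of(c,k)[:4]:
            print(k,round(r['confidence'],2),np.round(r['position'],1), onz(f,r['position'],z if z is not None else .085).round(4))
E
```

```text
pics
0.0 [0.23950138 0.63090041 0.24453061] [-5.66722447e-01 -3.08980779e+00  1.83441057e-03] [-0.19212556  0.3572284  -0.26949071]
top [0.493 0.024 1.206] [ 0.048 -0.008 -0.999]
cradle 0.95 [187.9 330.9] [ 0.5675 -0.0081  0.    ]
stop_face 0.6 [180.7 330.4] [ 0.588  -0.0055  0.03  ]
stop_face 0.4 [205.  332.2] [ 0.5126 -0.0121  0.03  ]
dish 0.79 [202.7 331.5] [ 0.5201 -0.0103  0.012 ]
dish 0.21 [172. 460.] [ 0.6231 -0.4164  0.012 ]
turnbuckle_hub 0.85 [159.8 334.7] [ 0.646  -0.0161  0.085 ]
spoke_ball 0.58 [142.2 340.8] [ 0.699  -0.0336  0.085 ]
spoke_ball 0.54 [175.3 464.1] [ 0.6055 -0.4017  0.085 ]
side [-0.104 -1.063  1.097] [ 0.422  0.671 -0.61 ]
cradle 0.77 [235.3 315.1] [0.5666 0.0025 0.    ]
stop_face 0.91 [227.2 321. ] [ 0.5858 -0.0038  0.03  ]
dish 0.88 [239.8 304. ] [ 0.5177 -0.0078  0.012 ]
dish 0.23 [172.5 231.1] [0.4903 0.476  0.012 ]
turnbuckle_hub 0.66 [212.3 340.4] [ 0.6423 -0.0314  0.085 ]
spoke_ball 0.58 [200.7 355.7] [ 0.7192 -0.0093  0.085 ]
jaw_right 0.87 [235.7 316. ] [ 0.5679 -0.0008  0.    ]
```

View pics/top0.png

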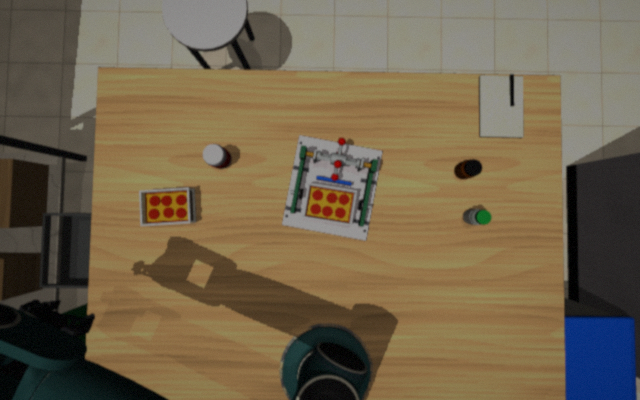

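View pics/side0.png

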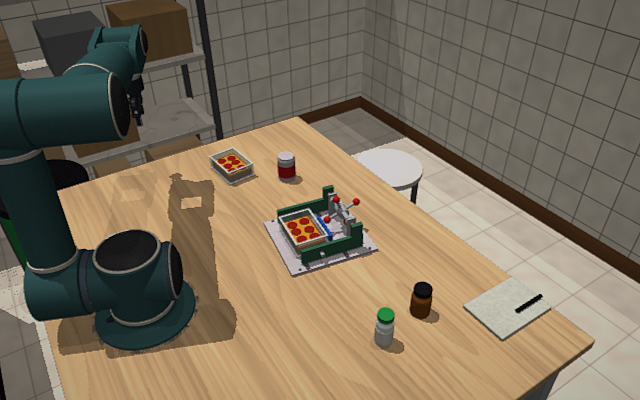

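The top view shows the cradle at about (335,190), turned about -10°. The dish is at (330,203), the stop is the blue line at (335,181), and the balls are at (342,141), (338,163) and (336,177). The side view agrees, and the bystanders are well clear. I'll move the wrist camera over the cradle.

Emit:
carry_out(rows=[{"xyz": [1.6, -4.2, 0.9], "delta_rot": [0, 0, 0.013], "jaw": 1}, {"xyz": [1.6, -4.2, 0.9], "delta_rot": [0, 0, 0.013], "jaw": 1}, {"xyz": [1.6, -4.2, 0.9], "delta_rot": [0, 0, 0.013], "jaw": 1}, {"xyz": [1.6, -4.2, 0.9], "delta_rot": [0, 0, 0.013], "jaw": 1}, {"xyz": [1.6, -4.2, 0.9], "delta_rot": [0, 0, 0.013], "jaw": 1}])

```text
time: 1.42
ee_pos: [0.3198, 0.4197, 0.2907]
tcp_rot: [0.465, 3.107, 0.0]
contact_force: [0.9, -0.2, 1.3]
finger_gap: 0.997
finger_force: 0.0
```

Emit:
carry_out(rows=[{"xyz": [1.6, -4.2, 0.9], "delta_rot": [0, 0, 0.013], "jaw": 1}, {"xyz": [1.6, -4.2, 0.9], "delta_rot": [0, 0, 0.013], "jaw": 1}, {"xyz": [1.6, -4.2, 0.9], "delta_rot": [0, 0, 0.013], "jaw": 1}, {"xyz": [1.6, -4.2, 0.9], "delta_rot": [0, 0, 0.013], "jaw": 1}, {"xyz": [1.6, -4.2, 0.9], "delta_rot": [0, 0, 0.013], "jaw": 1}])

```text
time: 2.05
ee_pos: [0.3997, 0.2096, 0.3358]
tcp_rot: [0.364, 3.12, 0.0]
contact_force: [1.0, 0.6, 1.4]
finger_gap: 0.996
finger_force: 0.0
```

Emit:
carry_out(rows=[{"xyz": [1.6, -4.2, 0.9], "delta_rot": [0, 0, 0.013], "jaw": 1}, {"xyz": [1.6, -4.2, 0.9], "delta_rot": [0, 0, 0.013], "jaw": 1}, {"xyz": [1.6, -4.2, 0.9], "delta_rot": [0, 0, 0.013], "jaw": 1}, {"xyz": [1.6, -4.2, 0.9], "delta_rot": [0, 0, 0.013], "jaw": 1}, {"xyz": [1.6, -4.2, 0.9], "delta_rot": [0, 0, 0.013], "jaw": 1}])

```text
time: 2.68
ee_pos: [0.4798, -0.0004, 0.3808]
tcp_rot: [0.263, 3.13, 0.0]
contact_force: [0.3, 0.8, 0.5]
finger_gap: 0.999
finger_force: 0.0
```

```bash
cat >> h.py <<'E'
def st():
    s=manip.sense(); from scipy.spatial.transform import Rotation as R
    M=R.from_rotvec(s['tcp_rot']).as_matrix()
    print('t',round(s['time'],2),'p',np.round(s['ee_pos'],4),'yaxis',np.round(M[:,1],3),'z',np.round(M[:,2],3),'F',np.round(s['contact_force'],2),'gap',round(s['finger_gap'],3),round(s['finger_force'],1)); return s
E
python3 - <<'E'
from h import *
st()
Z=dict(cradle=0,stop_face=.03,dish=.012,turnbuckle_hub=.085,spoke_ball=.14,jaw_left=0,jaw_right=0)
c='wrist'
f=save(c,c+'1'); print(c,f['pose'][:3,3].round(3),f['pose'][:3,2].round(3))
for k,z in Z.items():
        for r in nets.landmark_of(c,k)[:4]:
            print(k,round(r['confidence'],2),np.round(r['position'],1), onz(f,r['position'],z if z is not None else .085).round(4))
E
```

```text
t 2.67 p [ 4.798e-01 -4.000e-04  3.808e-01] yaxis [0.167 0.986 0.   ] z [ 0.001  0.    -1.   ] F [0.31 0.77 0.49] gap 0.999 0.0
wrist [0.416 0.01  0.509] [ 0.255 -0.044 -0.966]
stop_face 0.92 [229.1 330.2] [ 0.5869 -0.01    0.03  ]
dish 0.75 [183.2 327. ] [ 0.5215 -0.0037  0.012 ]
dish 0.44 [290.  326.4] [ 0.6951 -0.0338  0.012 ]
turnbuckle_hub 0.87 [289.  328.8] [ 0.6531 -0.0238  0.085 ]
spoke_ball 0.64 [331.  323.5] [ 0.6785 -0.0354  0.14  ]
```

View pics/wrist1.png

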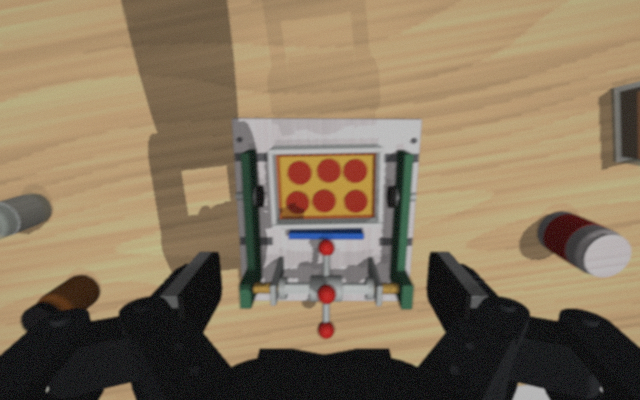

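The wrist view shows the cradle nearly aligned with the image. The stop is at (325,234), and the balls are at (326,247), (326,294) and (326,330). The dish rim spans columns 268–383 and rows 148–223, short of the stop. Next I'll work out the cradle yaw, q and the dish edges.

Run:
```python
from h import *
f=grab_frame('wrist'); im=f['frame'].astype(int)
# plate front corners & front edge
P=lambda c,r,z: onz(f,(r,c),z)
a,b=P(236,118,.012),P(420,118,.012); d=b-a; print('front edge',a.round(4),b.round(4),np.linalg.norm(d[:2]),'yaw',np.arctan2(d[1],d[0])-np.pi/2)
R,G,B=im[...,0],im[...,1],im[...,2]
blue=((B>R+60)&(B>G+30)).astype(np.uint8); blue[300:]=0
ys,xs=np.nonzero(blue); print('blue',xs.min(),xs.max(),ys.min(),ys.max())
s=[P(c,np.nonzero(blue[:,c])[0].min()-.5,.045) for c in range(xs.min()+3,xs.max()-2)]
s=np.array(s); p=np.polyfit(s[:,1],s[:,0],1); print('stop yaw',-np.arctan(p[0]),'ends',s[0],s[-1],s.mean(0),np.linalg.norm(s[-1]-s[0]))
red=((R>130)&(G<60)&(B<60)).astype(np.uint8)
n,l,stt,cen=cv2.connectedComponentsWithStats(red)
psi=-np.arctan(p[0]); ex=np.array([np.cos(psi),np.sin(psi),0]); ey=np.array([-ex[1],ex[0],0])
sf=s.mean(0)
for i in range(1,n):
    if stt[i,4]>60: 
        c=cen[i]; print(stt[i],c.round(1)); 
        # intersect with plane through hub mid (y'=0)
        if c[1]>235 and stt[i,4]<600 and 250<c[0]<400:
            o,dd=ray(f,(c[1],c[0])); # stop->axis x' offset unknown: use plane y' = sf y'
            # top-facing ray at several z
            for z in(.085,.1,.12,.14): q=o+dd*(z-o[2])/dd[2]; print('   z',z,'x,y rel stop',((q-sf)@ex).round(4),((q-sf)@ey).round(4))
for k in('dish',):
    for r in nets.silhouettes('wrist',k)[:2]:
        m=r['region'].astype(np.uint8); print(r['confidence'],r['bbox']); 
        cn=max(cv2.findContours(m,0,1)[0],key=cv2.contourArea); bx=cv2.boxPoints(cv2.minAreaRect(cn)); 
        for u in bx: q=P(u[0],u[1],.067); print(u.round(1),q.round(4),((q-sf)@ex).round(4),((q-sf)@ey).round(4))
print('ex',ex)
```

```text
front edge [ 0.4067 -0.1124  0.012 ] [0.4499 0.1434 0.012 ] 0.259388954191507 yaw -0.16721090110674997
blue 288 362 231 239
stop yaw -0.17612644548153872 ends [ 0.57490359 -0.06295742  0.045     ] [0.59111095 0.03330129 0.045     ] [ 0.58318301 -0.01484945  0.045     ] 0.09761362003705405
[318 160  21  22 346] [328.  170.5]
[344 161  21  21 349] [354.2 170.8]
[288 163  22  21 351] [298.7 172.7]
[313 191  21  21 336] [323.  200.7]
[345 191  21  21 336] [354.8 201.2]
[286 193  21  16 221] [297.5 199.7]
[319 242  14  13 143] [325.5 248.2]
   z 0.085 x,y rel stop 0.0087 0.0007
   z 0.1 x,y rel stop 0.0024 0.0006
   z 0.12 x,y rel stop -0.0061 0.0004
   z 0.14 x,y rel stop -0.0145 0.0003
[318 289  16  14 182] [325.6 295.5]
   z 0.085 x,y rel stop 0.0791 0.0016
   z 0.1 x,y rel stop 0.0702 0.0014
   z 0.12 x,y rel stop 0.0585 0.0012
   z 0.14 x,y rel stop 0.0467 0.001
[318 325  15  13 138] [325.2 331.2]
   z 0.085 x,y rel stop 0.1359 0.0015
   z 0.1 x,y rel stop 0.125 0.0013
   z 0.12 x,y rel stop 0.1106 0.0011
   z 0.14 x,y rel stop 0.0962 0.0009
0.83 [268.6, 144.8, 116.2, 84.6]
[266. 229.] [ 0.5581 -0.0923  0.067 ] -0.0111 -0.0807
[266. 143.] [ 0.4443 -0.068   0.067 ] -0.1274 -0.0766
[383. 143.] [0.4692 0.0793 0.067 ] -0.1287 0.0728
[383. 229.] [0.5846 0.0651 0.067 ] -0.0126 0.079
ex [ 0.98452979 -0.17521727  0.        ]
```

The cradle yaw is about -0.172. The stop face is at (0.583,-0.015) and the axis is 69 mm beyond it. The spokes sit near -0.35 rad (mod 90°), so q≈1.2. The dish is about 16 mm short. I'll go down in front of the dish with the fingers open, as a wide pusher.

Emit:
carry_out(rows=[{"xyz": [-0.9, 0.26, -5], "delta_rot": [0, 0, -0.001], "jaw": 1}, {"xyz": [-0.9, 0.26, -5], "delta_rot": [0, 0, -0.001], "jaw": 1}, {"xyz": [-0.9, 0.26, -5], "delta_rot": [0, 0, -0.001], "jaw": 1}, {"xyz": [-0.9, 0.26, -5], "delta_rot": [0, 0, -0.001], "jaw": 1}, {"xyz": [-0.9, 0.26, -5], "delta_rot": [0, 0, -0.001], "jaw": 1}])

```text
time: 3.8
ee_pos: [0.434, 0.0146, 0.1288]
tcp_rot: [0.27, 3.129, 0.0]
contact_force: [0.1, -0.8, 0.2]
finger_gap: 1.002
finger_force: 0.0
```

Emit:
carry_out(rows=[{"xyz": [0, 0, -3], "jaw": 1}, {"xyz": [0, 0, -3], "jaw": 1}, {"xyz": [0, 0, -2], "jaw": 1}, {"xyz": [0, 0, -1.3], "jaw": 1}])

```text
validation failed for argument at $.ro...
```

Run:
```python
from h import *
st(); f=save('wrist','w2')
```

```text
t 3.8 p [0.434  0.0146 0.1288] yaxis [0.171 0.985 0.   ] z [ 0.001  0.    -1.   ] F [ 0.14 -0.84  0.2 ] gap 1.002 0.0
```

View pics/w2.png

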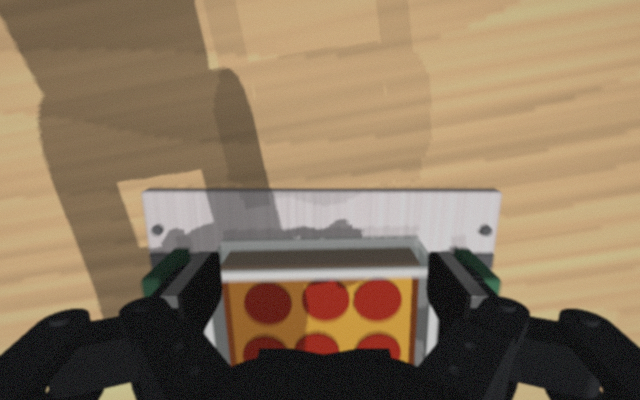

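The view shows the dish's near wall, with its base at row ~240–250 and its rim at ~277, and the fingers on either side. I'll check the gap before going down.

Run:
```python
from h import *
f=grab_frame('wrist'); sf=np.array([.583,-.0148,0]); ex=np.array([.9849,-.1732,0]); ey=np.array([.1732,.9849,0])
for c,r,z in((222,240,.012),(420,236,.012),(222,250,.012),(222,278,.067),(425,277,.067),(145,190,.012),(498,190,.012)):
    p=onz(f,(r,c),z); print(c,r,p.round(4),((p-sf)@ex).round(4),((p-sf)@ey).round(4))
p=manip.sense()['ee_pos']; print('tcp',((p-sf)@ex),((p-sf)@ey))
```

```text
222 240 [ 0.4459 -0.0653  0.012 ] -0.1263 -0.0735
420 236 [0.4679 0.0799 0.012 ] -0.1298 0.0733
222 250 [ 0.4537 -0.0673  0.012 ] -0.1183 -0.0741
222 278 [ 0.4512 -0.0502  0.067 ] -0.1237 -0.0577
425 277 [0.471  0.0676 0.067 ] -0.1246 0.0618
145 190 [ 0.3995 -0.1103  0.012 ] -0.1642 -0.1258
498 190 [0.4427 0.1383 0.012 ] -0.1647 0.1264
tcp -0.15398388345772443 0.002865329493966443
```

Emit:
carry_out(rows=[{"xyz": [0, 0, -3], "delta_rot": [0, 0, 0], "jaw": 1}, {"xyz": [0, 0, -3], "delta_rot": [0, 0, 0], "jaw": 1}, {"xyz": [0, 0, -2], "delta_rot": [0, 0, 0], "jaw": 1}, {"xyz": [0, 0, -1], "delta_rot": [0, 0, 0], "jaw": 1}])

```text
time: 4.4
ee_pos: [0.4354, 0.0142, 0.0413]
tcp_rot: [0.27, 3.129, 0.0]
contact_force: [0.3, 1.2, 0.5]
finger_gap: 0.997
finger_force: 0.0
```

Emit:
carry_out(rows=[{"xyz": [0.4, -0.07, 0], "delta_rot": [0, 0, 0], "jaw": 1}, {"xyz": [0.4, -0.07, 0], "delta_rot": [0, 0, 0], "jaw": 1}, {"xyz": [0.4, -0.07, 0], "delta_rot": [0, 0, 0], "jaw": 1}, {"xyz": [0.3, -0.05, 0], "delta_rot": [0, 0, 0], "jaw": 1}, {"xyz": [0.3, -0.05, 0], "delta_rot": [0, 0, 0], "jaw": 1}])

```text
time: 5.03
ee_pos: [0.4526, 0.011, 0.0404]
tcp_rot: [-0.271, -3.129, -0.0]
contact_force: [-6.3, 3.7, 4.5]
finger_gap: 0.999
finger_force: 3.6
```

Emit:
carry_out(rows=[{"xyz": [0.2, -0.035, 0], "delta_rot": [0, 0, 0], "jaw": 1}, {"xyz": [0.2, -0.035, 0], "delta_rot": [0, 0, 0], "jaw": 1}, {"xyz": [0.2, -0.035, 0], "delta_rot": [0, 0, 0], "jaw": 1}, {"xyz": [0.2, -0.035, 0], "delta_rot": [0, 0, 0], "jaw": 1}])

```text
time: 5.52
ee_pos: [0.4602, 0.0097, 0.0404]
tcp_rot: [-0.271, -3.128, -0.0]
contact_force: [-8.5, 1.3, 5.3]
finger_gap: 1.004
finger_force: 4.3
```

Emit:
carry_out(rows=[{"xyz": [0.15, -0.026, 0], "delta_rot": [0, 0, 0], "jaw": 1}, {"xyz": [0.15, -0.026, 0], "delta_rot": [0, 0, 0], "jaw": 1}])

```text
time: 5.78
ee_pos: [0.4631, 0.0091, 0.0404]
tcp_rot: [-0.271, -3.128, -0.0]
contact_force: [-8.3, 0.9, 5.8]
finger_gap: 1.0
finger_force: 4.3
```

Emit:
carry_out(rows=[{"xyz": [0.1, -0.017, 0], "delta_rot": [0, 0, 0], "jaw": 1}, {"xyz": [0.1, -0.017, 0], "delta_rot": [0, 0, 0], "jaw": 1}])

```text
time: 6.02
ee_pos: [0.4651, 0.0088, 0.0403]
tcp_rot: [-0.271, -3.128, -0.0]
contact_force: [-8.9, 1.5, 5.8]
finger_gap: 0.996
finger_force: 4.3
```

Emit:
carry_out(rows=[{"xyz": [0.1, -0.017, 0], "delta_rot": [0, 0, 0], "jaw": 1}, {"xyz": [0.1, -0.017, 0], "delta_rot": [0, 0, 0], "jaw": 1}])

```text
time: 6.28
ee_pos: [0.4671, 0.0085, 0.0404]
tcp_rot: [-0.271, -3.128, -0.0]
contact_force: [-9.6, 1.1, 6.9]
finger_gap: 0.999
finger_force: 4.3
```

Emit:
carry_out(rows=[{"xyz": [0.1, -0.017, 0], "delta_rot": [0, 0, 0], "jaw": 1}, {"xyz": [0.1, -0.017, 0], "delta_rot": [0, 0, 0], "jaw": 1}])

```text
time: 6.52
ee_pos: [0.4684, 0.0083, 0.0403]
tcp_rot: [-0.271, -3.126, -0.0]
contact_force: [-24.8, 4.4, 17.8]
finger_gap: 1.002
finger_force: 12.8
```

The dish met the stop (25 N). I'll back off, lift and check.

Emit:
carry_out(rows=[{"xyz": [-1, 0.17, 0], "delta_rot": [0, 0, 0], "jaw": 1}, {"xyz": [-2, 0.35, 1], "delta_rot": [0, 0, 0], "jaw": 1}, {"xyz": [0, 0, 5], "delta_rot": [0, 0, 0], "jaw": 1}, {"xyz": [0, 0, 5], "delta_rot": [0, 0, 0], "jaw": 0.4}, {"xyz": [2, 0, 6], "delta_rot": [0, 0, 0], "jaw": 0}])

```text
time: 7.15
ee_pos: [0.4585, 0.0133, 0.2111]
tcp_rot: [0.271, 3.13, -0.0]
contact_force: [1.0, -0.9, -0.3]
finger_gap: 0.603
finger_force: 0.0
```

Emit:
carry_out(rows=[{"xyz": [4, -0.8, 6], "delta_rot": [0, 0, 0], "jaw": 0}, {"xyz": [5, -0.9, 4], "delta_rot": [0, 0, 0], "jaw": 0}, {"xyz": [4, -0.7, 0], "delta_rot": [0, 0, 0], "jaw": 0}, {"xyz": [0, 0, 0], "delta_rot": [0, 0, 0], "jaw": 0}])

```text
time: 7.65
ee_pos: [0.5836, -0.0098, 0.2987]
tcp_rot: [-0.272, -3.128, 0.0]
contact_force: [-1.1, 0.3, -0.8]
finger_gap: 0.499
finger_force: 0.0
```

```bash
cat > m.py <<'E'
from h import *
f=save('wrist','w3'); im=f['frame'].astype(int); st()
sf=np.array([.585,-.0148,0]); ex=np.array([.9849,-.1732,0]); ey=np.array([.1732,.9849,0])
R,G,B=im[...,0],im[...,1],im[...,2]
red=((R>130)&(G<60)&(B<60)).astype(np.uint8)
n,l,s,cen=cv2.connectedComponentsWithStats(red)
for i in range(1,n):
    if s[i,4]>60: 
        c=cen[i]; print(s[i],c.round(1),*[(z,*[round(float((onz(f,(c[1],c[0]),z)-sf)@e),4) for e in(ex,ey)]) for z in(.085,.135)])
for k in('turnbuckle_hub','stop_face','spoke_ball','dish'):
    for r in nets.landmark_of('wrist',k)[:2]:
        z={'turnbuckle_hub':.085,'stop_face':.03,'spoke_ball':.135,'dish':.012}[k]; p=onz(f,r['position'],z); print(k,round(r['confidence'],2),np.round(r['position'],1),p.round(4),((p-sf)@ex).round(4),((p-sf)@ey).round(4))
E
python3 m.py
```

```text
t 7.7 p [ 0.5825 -0.0095  0.2989] yaxis [ 0.172  0.985 -0.   ] z [-0.002  0.    -1.   ] F [-0.31 -0.63 -0.06] gap 0.5 0.0
[309  87  28  29 382] [321.5 102.2] (0.085, -0.0736, 0.0016) (0.135, -0.0726, 0.002)
[271  89  29  29 563] [284.9 103. ] (0.085, -0.0728, -0.0336) (0.135, -0.0719, -0.028)
[343  89  27  28 315] [356.1 103.1] (0.085, -0.0728, 0.0348) (0.135, -0.0719, 0.0304)
[303 128  27  28 543] [315.8 141.7] (0.085, -0.0361, -0.0041) (0.135, -0.0406, -0.0028)
[343 129  27  26 402] [355.8 140.1] (0.085, -0.0376, 0.0354) (0.135, -0.0419, 0.0309)
[269 130  27  27 556] [282.1 142.9] (0.085, -0.0349, -0.0374) (0.135, -0.0395, -0.0313)
[311 178  19  18 267] [320.4 186.7] (0.085, 0.0095, 0.0004) (0.135, -0.0016, 0.001)
[314 230  18  17 175] [323.1 239.2] (0.085, 0.0667, 0.0031) (0.135, 0.0472, 0.0033)
[311 283  20  19 285] [320.7 292. ] (0.085, 0.1293, 0.0004) (0.135, 0.1006, 0.001)
turnbuckle_hub 0.76 [237.9 320.2] [ 0.6492 -0.0261  0.085 ] 0.0652 -0.0
stop_face 0.66 [172.  320.6] [ 0.5889 -0.0155  0.03  ] 0.004 -0.0
spoke_ball 0.86 [293.1 315.8] [ 0.6847 -0.0361  0.135 ] 0.1018 -0.0037
dish 0.87 [122.2 320.6] [ 0.5334 -0.0058  0.012 ] -0.0524 -0.0001
```

View pics/w3.png

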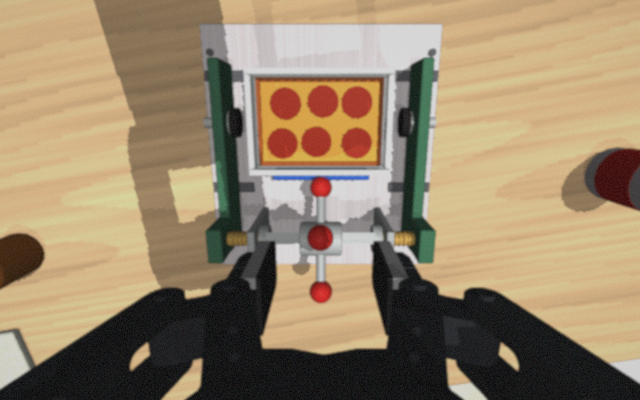

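The dish is square against the stop: the blue line (272–368, 178) sits along its far rim. The balls are at (320,187), (320,237) and (320,292), with spokes at about -0.36 rad. The axis is at (0.650,-0.026,0.085). I'll pinch the top ball.

Emit:
carry_out(rows=[{"xyz": [2.42, -0.67, -4], "delta_rot": [0, 0, 0], "jaw": 0}, {"xyz": [2.42, -0.66, -4], "delta_rot": [0, 0, 0], "jaw": 0}, {"xyz": [0, 0, -4], "delta_rot": [0, 0, 0], "jaw": 0}, {"xyz": [0, 0, -3], "delta_rot": [0, 0, 0], "jaw": 0}, {"xyz": [0, 0, -1.7], "delta_rot": [0, 0, 0], "jaw": 0}])

```text
time: 8.52
ee_pos: [0.6297, -0.0225, 0.1318]
tcp_rot: [-0.271, -3.129, -0.0]
contact_force: [0.5, 0.3, 0.2]
finger_gap: 0.504
finger_force: 0.0
```

Emit:
carry_out(rows=[{"xyz": [0, 0, 0], "delta_rot": [0, 0, 0], "jaw": -1}, {"xyz": [0, 0, 0], "delta_rot": [0, 0, 0], "jaw": -1}, {"xyz": [0, 0, 0], "delta_rot": [0, 0, 0], "jaw": -1}], force=30)

```text
time: 8.9
ee_pos: [0.6303, -0.0219, 0.1333]
tcp_rot: [-0.27, -3.13, -0.002]
contact_force: [0.9, 5.9, -12.6]
finger_gap: 0.256
finger_force: 30.2
```

Run:
```python
from h import *
st(); save('side','s4'); f=save('wrist','w4')
g=cv2.imread('pics/s4.png')[140:290,230:430]; w=cv2.imread('pics/w4.png')[60:360,140:500]
cv2.imwrite('pics/c4.png',np.hstack([cv2.resize(g,(400,300),interpolation=cv2.INTER_CUBIC),w]))
```

```text
t 8.9 p [ 0.6303 -0.0219  0.1333] yaxis [0.171 0.985 0.001] z [-0.     0.001 -1.   ] F [  0.88   5.94 -12.6 ] gap 0.256 30.2
```

View pics/c4.png

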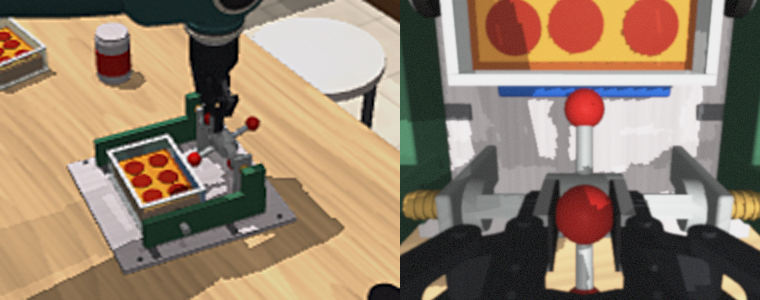

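The pinch is good, with the top ball centred between the pads in both views. Next I'll compute the arc steps.

```bash
cat >> h.py <<'E'
A=np.array([.650,-.0262,.085]); EX=np.array([.9849,-.1732,0]); EZ=np.array([0,0,1.])
def arc(t0,dt,n):
    for i in range(n):
        a,b=t0+i*dt,t0+(i+1)*dt; d=5.5*((np.sin(b)-np.sin(a))*EX+(np.cos(b)-np.cos(a))*EZ); print(round(b,2),d.round(2).tolist())
def tang():
    s=st(); r=s['ee_pos']+[0,0,.005]-A; th=np.arctan2(r@EX,r[2]); t=EX*np.cos(th)-EZ*np.sin(th); n=EX*np.sin(th)+EZ*np.cos(th)
    F=s['contact_force']; print('theta',round(th,3),'rad',round(float(np.hypot(r@EX,r[2])),4),'Ftan',round(float(-F@t),1),'Frad',round(float(F@n),1))
E
python3 -c "
from h import *
tang(); arc(-.36,.2,8)"
```

```text
t 9.0 p [ 0.6303 -0.0219  0.1333] yaxis [0.171 0.985 0.001] z [-0.     0.001 -1.   ] F [  0.44   5.7  -11.49] gap 0.254 30.2
theta -0.361 rad 0.057 Ftan 4.6 Frad -10.6
-0.16 [1.05, -0.18, 0.28]
0.04 [1.08, -0.19, 0.07]
0.24 [1.07, -0.19, -0.15]
0.44 [1.02, -0.18, -0.37]
0.64 [0.93, -0.16, -0.56]
0.84 [0.8, -0.14, -0.74]
1.04 [0.64, -0.11, -0.89]
1.24 [0.45, -0.08, -1.0]
```

Emit:
carry_out(rows=[{"xyz": [1.05, -0.18, 0.28], "delta_rot": [0, 0, 0], "jaw": -1}, {"xyz": [1.08, -0.19, 0.07], "delta_rot": [0, 0, 0], "jaw": -1}])

```text
time: 9.25
ee_pos: [0.6515, -0.0255, 0.1376]
tcp_rot: [-0.27, -3.129, -0.002]
contact_force: [-4.6, 6.4, -4.3]
finger_gap: 0.256
finger_force: 30.6
```

```bash
python3 -c "
from h import *
tang()"
```

```text
t 9.25 p [ 0.6515 -0.0255  0.1376] yaxis [0.171 0.985 0.001] z [-0.001  0.001 -1.   ] F [-4.62  6.36 -4.34] gap 0.256 30.6
theta 0.024 rad 0.0577 Ftan 5.5 Frad -4.5
```

Emit:
carry_out(rows=[{"xyz": [1.07, -0.19, -0.15], "delta_rot": [0, 0, 0], "jaw": -1}, {"xyz": [1.02, -0.18, -0.37], "delta_rot": [0, 0, 0], "jaw": -1}, {"xyz": [0.93, -0.16, -0.56], "delta_rot": [0, 0, 0], "jaw": -1}])

```text
time: 9.62
ee_pos: [0.6832, -0.0311, 0.1291]
tcp_rot: [0.27, 3.126, 0.002]
contact_force: [-2.1, 5.4, 13.4]
finger_gap: 0.242
finger_force: 28.1
```

Emit:
carry_out(rows=[{"xyz": [0.8, -0.14, -0.74], "delta_rot": [0, 0, 0], "jaw": -1}, {"xyz": [0.64, -0.11, -0.89], "delta_rot": [0, 0, 0], "jaw": -1}, {"xyz": [0.45, -0.08, -1.0], "delta_rot": [0, 0, 0], "jaw": -1}])

```text
time: 10.0
ee_pos: [0.7019, -0.035, 0.1013]
tcp_rot: [0.271, 3.127, -0.0]
contact_force: [-0.3, 1.1, 0.0]
finger_gap: -0.003
finger_force: 0.0
```

```bash
python3 -c "
from h import *
tang()"
```

```text
t 10.0 p [ 0.7019 -0.035   0.1013] yaxis [0.172 0.985 0.   ] z [ 0.003 -0.    -1.   ] F [-0.32  1.07  0.01] gap -0.003 0.0
theta 1.186 rad 0.0568 Ftan 0.2 Frad -0.5
```

The ball slipped out of the pinch. I'll look before moving.

Run:
```python
from h import *
from scipy.spatial.transform import Rotation as Ro
f=save('wrist','w5'); s=manip.sense(); M=Ro.from_rotvec(s['tcp_rot']).as_matrix()
save('side','s5')
# ball ray in tool frame for w4 pixel
o,d=ray(f,(273,323)); o=M.T@(o-s['ee_pos']); d=M.T@d
print('cam in tool',o.round(4))
for z in(-.02,-.01,-.005,0,.005,.01): print(z,(o+d*(z-o[2])/d[2]).round(4))
g=cv2.imread('pics/s5.png')[140:290,230:430]; w=cv2.imread('pics/w5.png')[60:360,140:500]
cv2.imwrite('pics/c5.png',np.hstack([cv2.resize(g,(400,300),interpolation=cv2.INTER_CUBIC),w]))
```

```text
cam in tool [ 6.420e-02 -1.000e-04 -1.304e-01]
-0.02 [ 0.0078 -0.0006 -0.02  ]
-0.01 [ 0.0027 -0.0006 -0.01  ]
-0.005 [ 0.0002 -0.0007 -0.005 ]
0 [-0.0024 -0.0007  0.    ]
0.005 [-0.0049 -0.0007  0.005 ]
0.01 [-0.0075 -0.0007  0.01  ]
```

View pics/c5.png

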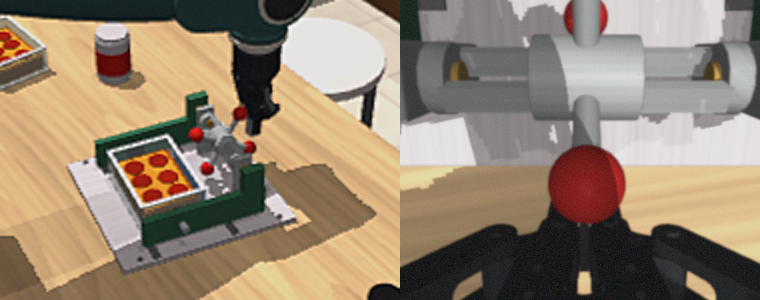

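The wrist crop shows the ball at about (327,245), on the robot side of the closed fingers. It slipped off the near edge of the pads. I'll use its apparent size to get its place.

Run:
```python
from h import *
print(grab_frame('wrist')['K'][0,0])
for n in('w4','w5'):
    im=cv2.imread(f'pics/{n}.png').astype(int); B,G,R=im[...,0],im[...,1],im[...,2]
    m=((R>70)&(G<R*.4)&(B<R*.4)).astype(np.uint8); k,l,s,c=cv2.connectedComponentsWithStats(m)
    for i in range(1,k):
        if s[i,4]>400: print(n,s[i],c[i].round(1))
f=grab_frame('wrist'); s=manip.sense()
A0=A
for r,c in((245,327),):
    o,d=ray(f,(r,c)); 
    for t in np.arange(.1,.2,.01):
        p=o+d*t-A; print(t.round(2),(p@EX).round(4),p[2].round(4),'rad',np.hypot(p@EX,p[2]).round(4),'th',np.arctan2(p@EX,p[2]).round(3))
```

```text
342.26302738384186
w4 [ 229    0   57   40 1858] [257.2  16.8]
w4 [ 301    0   56   36 1614] [328.3  14.8]
w4 [ 365    0   56   38 1726] [391.8  15.7]
w4 [ 289   56   54   56 2334] [315.4  83.6]
w4 [ 227   59   53   56 2176] [253.4  86.3]
w4 [ 364   58   53   57 2336] [390.2  86. ]
w4 [ 305  149   39   37 1108] [323.9 167.6]
w4 [ 296  246   57   58 2615] [324.1 274.2]
w5 [ 291    0   72   30 1568] [326.5  12. ]
w5 [ 289  206   75   78 4590] [326.2 244.6]
0.1 0.0252 0.0488 rad 0.055 th 0.477
0.11 0.0291 0.0395 rad 0.049 th 0.634
0.12 0.0329 0.0302 rad 0.0446 th 0.829
0.13 0.0367 0.0208 rad 0.0422 th 1.055
0.14 0.0405 0.0115 rad 0.0421 th 1.294
0.15 0.0443 0.0022 rad 0.0444 th 1.522
0.16 0.0482 -0.0072 rad 0.0487 th 1.718
0.17 0.052 -0.0165 rad 0.0545 th 1.878
0.18 0.0558 -0.0258 rad 0.0615 th 2.004
0.19 0.0596 -0.0352 rad 0.0692 th 2.104
```

The ball rests near θ≈0.52, so q≈2.1, and the geometry was fine. The grip was too weak. I'll go up and over to the next ball, which should be near θ≈-1.05.

Emit:
carry_out(rows=[{"xyz": [0.5, -0.09, 3], "delta_rot": [0, 0, 0], "jaw": -1}, {"xyz": [0, 0, 5], "delta_rot": [0, 0, 0], "jaw": -1}, {"xyz": [0, 0, 2], "delta_rot": [0, 0, 0], "jaw": 0}, {"xyz": [-5.2, 0.9, 0], "delta_rot": [0, 0, 0], "jaw": 0}, {"xyz": [-5.2, 0.9, 0], "delta_rot": [0, 0, 0], "jaw": 0}])

```text
time: 10.82
ee_pos: [0.6004, -0.0177, 0.199]
tcp_rot: [-0.271, -3.129, -0.0]
contact_force: [0.3, 0.4, 0.8]
finger_gap: 0.502
finger_force: 0.0
```

```bash
cat > b.py <<'E'
from h import *
import sys
st(); f=save('wrist',sys.argv[1]); im=f['frame'].astype(int); R,G,B=im[...,0],im[...,1],im[...,2]
m=((R>70)&(G<R*.4)&(B<R*.4)).astype(np.uint8); k,l,s,c=cv2.connectedComponentsWithStats(m)
for i in range(1,k):
    if s[i,4]>150:
        o,d=ray(f,(c[i][1],c[i][0])); o=o-A
        # nearest to circle R=.055 around axis, ball plane
        t=np.linspace(.05,.4,7000)[:,None]; p=o+d*t; rr=np.hypot(p@EX,p[:,2]); e=abs(rr-.055)
        idx=[j for j in range(1,len(e)-1) if e[j]<=e[j-1] and e[j]<e[j+1] and e[j]<.006]
        print(s[i],c[i].round(0),[(round(float(np.arctan2(p[j]@EX,p[j,2])),3),round(float(p[j]@[.1732,.9849,0]),4),round(float(e[j]),4),'diam',round(float(f['K'][0,0]*.024/t[j,0]),0)) for j in idx])
E
python3 b.py w6
```

```text
t 10.82 p [ 0.6004 -0.0177  0.199 ] yaxis [ 0.172  0.985 -0.   ] z [-0.001  0.    -1.   ] F [0.27 0.44 0.84] gap 0.502 0.0
[ 309   52   40   39 1194] [328.  70.] []
[ 356   53   40   39 1177] [375.  72.] []
[ 257   55   40   39 1204] [276.  74.] []
[ 300  110   39   36 1058] [319. 127.] []
[ 356  111   38   36 1071] [374. 129.] []
[ 254  112   38   36 1049] [273. 129.] []
[310 198  33  30 761] [325. 212.] [(-1.095, 0.0002, 0.0, 'diam', 36.0), (-2.636, 0.0004, 0.0, 'diam', 27.0)]
[310 315  33  33 829] [326. 331.] [(0.456, 0.0006, 0.0, 'diam', 37.0), (1.436, 0.0008, 0.0, 'diam', 30.0)]
```

Emit:
carry_out(rows=[{"xyz": [0.1, 0, -4], "delta_rot": [0, 0, 0], "jaw": 0}, {"xyz": [0, 0, -3.5], "delta_rot": [0, 0, 0], "jaw": 0}, {"xyz": [0, 0, -1.8], "delta_rot": [0, 0, 0], "jaw": 0}, {"xyz": [0, 0, 0], "delta_rot": [0, 0, 0], "jaw": -1}, {"xyz": [0, 0, 0], "delta_rot": [0, 0, 0], "jaw": -1}], force=80)

```text
time: 11.5
ee_pos: [0.6032, -0.0171, 0.1071]
tcp_rot: [0.271, 3.13, 0.002]
contact_force: [2.5, 7.9, -8.4]
finger_gap: 0.237
finger_force: 78.4
```

Emit:
carry_out(rows=[{"xyz": [0, 0, 0], "delta_rot": [0, 0, 0], "jaw": -1}], force=80)

```text
time: 11.62
ee_pos: [0.6032, -0.0171, 0.1071]
tcp_rot: [0.27, 3.13, 0.002]
contact_force: [1.7, 7.5, -9.2]
finger_gap: 0.241
finger_force: 78.4
```

```bash
python3 -c "
from h import *
tang(); arc(-1.1,.15,16)"
```

```text
t 11.62 p [ 0.6032 -0.0171  0.1071] yaxis [0.172 0.985 0.001] z [ 0.     0.001 -1.   ] F [ 1.71  7.46 -9.24] gap 0.241 78.4
theta -1.054 rad 0.0548 Ftan 7.8 Frad -4.9
-0.95 [0.42, -0.07, 0.7]
-0.8 [0.52, -0.09, 0.63]
-0.65 [0.61, -0.11, 0.55]
-0.5 [0.68, -0.12, 0.45]
-0.35 [0.74, -0.13, 0.34]
-0.2 [0.78, -0.14, 0.22]
-0.05 [0.81, -0.14, 0.1]
0.1 [0.81, -0.14, -0.02]
0.25 [0.8, -0.14, -0.14]
0.4 [0.77, -0.14, -0.26]
0.55 [0.72, -0.13, -0.38]
0.7 [0.66, -0.12, -0.48]
0.85 [0.58, -0.1, -0.58]
1.0 [0.49, -0.09, -0.66]
1.15 [0.39, -0.07, -0.72]
1.3 [0.28, -0.05, -0.78]
```

Emit:
carry_out(rows=[{"xyz": [0.42, 0.03, 0.7], "delta_rot": [0, 0, 0], "jaw": -1}, {"xyz": [0.52, -0.09, 0.63], "delta_rot": [0, 0, 0], "jaw": -1}, {"xyz": [0.61, -0.11, 0.55], "delta_rot": [0, 0, 0], "jaw": -1}, {"xyz": [0.68, -0.12, 0.45], "delta_rot": [0, 0, 0], "jaw": -1}])

```text
time: 12.12
ee_pos: [0.6259, -0.021, 0.1287]
tcp_rot: [0.27, 3.13, -0.0]
contact_force: [19.0, -10.7, -52.7]
finger_gap: 0.225
finger_force: 80.1
```

```bash
python3 -c "
from h import *
tang()"
```

```text
t 12.12 p [ 0.6259 -0.021   0.1287] yaxis [ 0.172  0.985 -0.   ] z [ 0. -0. -1.] F [ 19.01 -10.69 -52.7 ] gap 0.225 80.1
theta -0.468 rad 0.0545 Ftan 5.4 Frad -56.3
```

The radial pull is large (-56 N), so the axis estimate and the ball disagree. I'll measure the ball in the pads now.

```bash
python3 - <<'E'
from h import *
from scipy.spatial.transform import Rotation as Ro
tang(); s=manip.sense(); print('torque',s['ft_torque'].round(2) if hasattr(s['ft_torque'],'round') else s['ft_torque'])
M=Ro.from_rotvec(s['tcp_rot']).as_matrix(); f=save('wrist','w7'); im=f['frame'].astype(int)
R,G,B=im[...,0],im[...,1],im[...,2]; m=((R>70)&(G<R*.4)&(B<R*.4)).astype(np.uint8); k,l,ss,c=cv2.connectedComponentsWithStats(m)
for i in range(1,k):
    if ss[i,4]>300:
        o,d=ray(f,(c[i][1],c[i][0])); dep=342.26*.024/max(ss[i,2:4]); p=o+d*dep
        print(ss[i],c[i].round(0),'depth',round(dep,4),'tool',(M.T@(p-s['ee_pos'])).round(4),'cradle',((p-A)@EX).round(4),(p-A)[2].round(4))
E
cd pics; python3 -c "
import cv2
cv2.imwrite('c7.png',cv2.imread('w7.png')[100:400,120:520])"
```

```text
t 12.12 p [ 0.6259 -0.021   0.1287] yaxis [ 0.172  0.985 -0.   ] z [ 0. -0. -1.] F [ 19.01 -10.69 -52.7 ] gap 0.225 80.1
theta -0.468 rad 0.0545 Ftan 5.4 Frad -56.3
torque [-1.46 -3.15 -0.64]
[ 227    0   58   47 2282] [256.  20.] depth 0.1416 tool [ 0.1    -0.0286  0.028 ] cradle -0.1246 0.0156
[ 300    0   57   43 2039] [328.  18.] depth 0.1441 tool [0.1015 0.0013 0.0311] cradle -0.1261 0.0126
[ 365    0   58   45 2155] [393.  19.] depth 0.1416 tool [0.1004 0.0283 0.0282] cradle -0.1251 0.0154
[ 289   64   54   56 2399] [315.  92.] depth 0.1467 tool [ 0.0718 -0.0042  0.0258] cradle -0.0964 0.0179
[ 225   67   54   56 2226] [252.  94.] depth 0.1467 tool [ 0.0706 -0.0313  0.0254] cradle -0.0952 0.0182
[ 365   66   54   57 2406] [391.  94.] depth 0.1441 tool [0.0707 0.028  0.0229] cradle -0.0954 0.0208
[306 167  36  34 948] [324. 184.] depth 0.2282 tool [ 0.0165 -0.0006  0.0954] cradle -0.0411 -0.0517
[ 296  227   57   57 2491] [324. 255.] depth 0.1441 tool [ 0.0052 -0.0004  0.0053] cradle -0.0298 0.0384
```

View pics/c7.png

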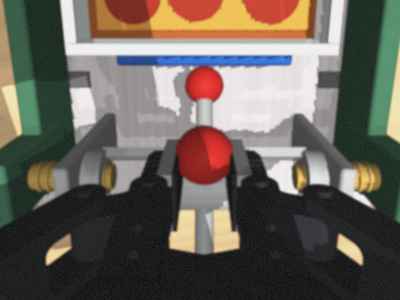

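The ball lags inside the pads. The pads lock its rotation, so the tool has to turn with the spoke. I'll release, tilt the tool in line with the spoke (θ≈-0.65), and lead it with rotation.

Emit:
carry_out(rows=[{"xyz": [0, 0, 0], "delta_rot": [0, 0, 0], "jaw": 0}, {"xyz": [0, 0, 0], "delta_rot": [0, 0, 0], "jaw": 0}], force=40)

```text
time: 12.42
ee_pos: [0.6261, -0.0209, 0.1316]
tcp_rot: [0.271, 3.127, 0.0]
contact_force: [-0.2, -0.3, 0.7]
finger_gap: 0.497
finger_force: 0.0
```

```bash
python3 - <<'E'
from h import *
s=st(); print(np.round(s['ft_torque'],2), np.round(s['joints'],2))
E
python3 b.py w8 | tail -3
```

```text
t 12.43 p [ 0.6261 -0.0209  0.1316] yaxis [0.172 0.985 0.   ] z [ 0.002 -0.    -1.   ] F [-0.16 -0.31  0.73] gap 0.497 0.0
[-0.01 -0.01 -0.01] [-0.07  0.06  1.68  0.    1.39 -1.47]
[ 226   66   54   56 2197] [253.  94.] []
[306 167  36  33 889] [324. 183.] [(-1.377, 0.0004, 0.0, 'diam', 49.0), (-2.189, 0.0004, 0.0, 'diam', 39.0)]
[ 296  219   56   55 2389] [324. 246.] [(-0.675, 0.0006, 0.0, 'diam', 58.0), (3.025, 0.0004, 0.0, 'diam', 33.0)]
```

Emit:
carry_out(rows=[{"xyz": [-0.2, 0, -0.2], "delta_rot": [-0.028, -0.16, 0], "jaw": 0}, {"xyz": [-0.2, 0, -0.2], "delta_rot": [-0.028, -0.16, 0], "jaw": 0}, {"xyz": [-0.2, 0, -0.2], "delta_rot": [-0.028, -0.16, 0], "jaw": 0}, {"xyz": [0, 0, -0.1], "delta_rot": [-0.028, -0.16, 0], "jaw": 0}, {"xyz": [0, 0, 0], "delta_rot": [0, 0, 0], "jaw": 0}])

```text
time: 13.1
ee_pos: [0.6178, -0.0205, 0.1223]
tcp_rot: [0.215, 2.485, -0.073]
contact_force: [-0.4, -0.3, 1.4]
finger_gap: 0.497
finger_force: 0.0
```

```bash
python3 - <<'E'
from h import *
from scipy.spatial.transform import Rotation as Ro
s=st(); M=Ro.from_rotvec(s['tcp_rot']).as_matrix(); r=s['ee_pos']-A; print('tcp x\',z',r@EX,r[2],'tool theta',np.arctan2(-M[:,2]@EX,-M[2,2]))
f=save('wrist','w9'); im=f['frame'].astype(int)
R,G,B=im[...,0],im[...,1],im[...,2]; m=((R>70)&(G<R*.4)&(B<R*.4)).astype(np.uint8); k,l,ss,c=cv2.connectedComponentsWithStats(m)
for i in range(1,k):
    if ss[i,4]>300:
        o,d=ray(f,(c[i][1],c[i][0])); dep=342.26*.024/max(ss[i,2:4]); p=o+d*dep
        print(ss[i],c[i].round(0),'tool',(M.T@(p-s['ee_pos'])).round(4),'cradle',((p-A)@EX).round(4),(p-A)[2].round(4))
E
python3 b.py w9b | tail -3
```

```text
t 13.1 p [ 0.6178 -0.0205  0.1223] yaxis [ 0.172  0.985 -0.   ] z [ 0.596 -0.104 -0.797] F [-0.36 -0.34  1.41] gap 0.497 0.0
tcp x',z -0.03269678303387193 0.03734513233131162 tool theta -0.6492160447514236
[ 176    0   85   67 4570] [220.  30.] tool [ 0.0867 -0.0298 -0.022 ] cradle -0.115 0.0024
[ 273    0   82   63 4358] [314.  28.] tool [ 0.0881 -0.0033 -0.0179] cradle -0.1137 -0.0016
[ 385    0   85   66 4600] [426.  29.] tool [ 0.0868  0.0283 -0.0219] cradle -0.1151 0.0023
[ 304  126   44   31 1140] [326. 140.] tool [0.049  0.0004 0.0612] cradle -0.0347 -0.041
[ 298  255   57   91 3682] [326. 297.] tool [ 0.0171  0.0002 -0.0471] cradle -0.0748 0.0646
[ 385    0   85   62 4331] [425.  27.] []
[ 304  122   43   32 1174] [325. 136.] [(-2.057, 0.0003, 0.0, 'diam', 49.0), (-2.53, 0.0004, 0.0, 'diam', 43.0)]
[ 298  251   57   93 3722] [326. 294.] [(-0.567, 0.0005, 0.0, 'diam', 60.0), (1.358, 0.0011, 0.0, 'diam', 37.0)]
```

Emit:
carry_out(rows=[{"xyz": [0.25, -0.04, 0.2], "delta_rot": [0, 0, 0], "jaw": 0}, {"xyz": [0, 0, 0], "delta_rot": [0, 0, 0], "jaw": -1}, {"xyz": [0, 0, 0], "delta_rot": [0, 0, 0], "jaw": -1}, {"xyz": [0, 0, 0], "delta_rot": [0, 0, 0], "jaw": -1}], force=40)

```text
time: 13.7
ee_pos: [0.6226, -0.0205, 0.1255]
tcp_rot: [0.215, 2.483, -0.071]
contact_force: [1.8, 9.2, 4.5]
finger_gap: 0.252
finger_force: 38.9
```

```bash
cat >> h.py <<'E'
def chk():
    from scipy.spatial.transform import Rotation as Ro
    s=manip.sense(); M=Ro.from_rotvec(s['tcp_rot']).as_matrix(); r=s['ee_pos']-A; th=np.arctan2(r@EX,r[2]); tt=np.arctan2(-M[:,2]@EX,-M[2,2])
    F=np.array(s['contact_force']); T=np.array(s['ft_torque']); t=EX*np.cos(th)-EZ*np.sin(th); n=EX*np.sin(th)+EZ*np.cos(th); EY=np.array([.1732,.9849,0])
    print('t',round(s['time'],2),'th tcp',round(th,3),'tool',round(tt,3),'r',round(float(np.hypot(r@EX,r[2])),4),'Ftan',round(float(-F@t),1),'Frad',round(float(F@n),1),'Fy',round(float(F@EY),1),'Ty',round(float(T@EY),2),'Ty@tcp if ref .15 back',round(float((T+np.cross(M[:,2]*-.15,F))@EY),2),'gap',round(s['finger_gap'],3),'ff',s['finger_force'],np.round(s['ee_pos'],4))
def arc2(t0,dt,n,r=5.0):
    for i in range(n):
        a,b=t0+i*dt,t0+(i+1)*dt; d=r*((np.sin(b)-np.sin(a))*EX+(np.cos(b)-np.cos(a))*EZ); print(round(b,2),d.round(2).tolist())
E
python3 -c "
from h import *
chk(); arc2(-.65,.15,10)"
```

```text
t 13.7 th tcp -0.604 tool -0.651 r 0.0493 Ftan -2.7 Frad 3.6 Fy 9.4 Ty -0.09 Ty@tcp if ref .15 back 0.34 gap 0.252 ff 38.94777595996857 [ 0.6226 -0.0205  0.1255]
-0.5 [0.62, -0.11, 0.41]
-0.35 [0.67, -0.12, 0.31]
-0.2 [0.71, -0.12, 0.2]
-0.05 [0.73, -0.13, 0.09]
0.1 [0.74, -0.13, -0.02]
0.25 [0.73, -0.13, -0.13]
0.4 [0.7, -0.12, -0.24]
0.55 [0.66, -0.12, -0.34]
0.7 [0.6, -0.11, -0.44]
0.85 [0.53, -0.09, -0.52]
```

Emit:
carry_out(rows=[{"xyz": [0.62, -0.05, 0.41], "delta_rot": [0.026, 0.148, 0], "jaw": -1}, {"xyz": [0.67, -0.12, 0.31], "delta_rot": [0.026, 0.148, 0], "jaw": -1}, {"xyz": [0.71, -0.12, 0.2], "delta_rot": [0.026, 0.148, 0], "jaw": -1}])

```text
time: 14.08
ee_pos: [0.6411, -0.0237, 0.1328]
tcp_rot: [0.254, 2.941, -0.023]
contact_force: [-0.5, 1.6, -18.8]
finger_gap: 0.251
finger_force: 40.9
```

```bash
python3 -c "
from h import *
chk()"
```

```text
t 14.07 th tcp -0.19 tool -0.19 r 0.0486 Ftan 4.3 Frad -18.3 Fy 1.5 Ty 0.54 Ty@tcp if ref .15 back -0.11 gap 0.251 ff 40.8602249622345 [ 0.6411 -0.0237  0.1328]
```

Emit:
carry_out(rows=[{"xyz": [0.73, -0.13, 0.02], "delta_rot": [0.026, 0.148, 0], "jaw": -1}, {"xyz": [0.74, -0.13, -0.08], "delta_rot": [0.026, 0.148, 0], "jaw": -1}, {"xyz": [0.73, -0.13, -0.18], "delta_rot": [0.026, 0.148, 0], "jaw": -1}])

```text
time: 14.45
ee_pos: [0.6637, -0.0276, 0.1312]
tcp_rot: [-0.248, -2.872, -0.034]
contact_force: [-8.0, 4.6, -6.9]
finger_gap: 0.251
finger_force: 41.7
```

```bash
python3 -c "
from h import *
chk()"
```

```text
t 14.45 th tcp 0.288 tool 0.26 r 0.0482 Ftan 6.3 Frad -9.1 Fy 3.2 Ty 0.74 Ty@tcp if ref .15 back -0.25 gap 0.251 ff 41.66939556598663 [ 0.6637 -0.0276  0.1312]
```

Emit:
carry_out(rows=[{"xyz": [0.68, -0.12, -0.27], "delta_rot": [0.026, 0.148, 0], "jaw": -1}, {"xyz": [0.63, -0.12, -0.37], "delta_rot": [0.026, 0.148, 0], "jaw": -1}, {"xyz": [0.57, -0.11, -0.45], "delta_rot": [0.026, 0.148, 0], "jaw": -1}, {"xyz": [0.5, -0.09, -0.52], "delta_rot": [0.026, 0.148, 0], "jaw": -1}])

```text
time: 14.95
ee_pos: [0.6874, -0.0318, 0.1145]
tcp_rot: [-0.196, -2.273, -0.093]
contact_force: [-20.3, 10.1, -9.9]
finger_gap: 0.254
finger_force: 40.7
```

```bash
python3 -c "
from h import *
chk(); arc2(.85,.15,2,4.8); arc2(-.72,.15,10,4.85)"
```

```text
t 14.95 th tcp 0.908 tool 0.862 r 0.048 Ftan 5.5 Frad -23.2 Fy 6.4 Ty 0.48 Ty@tcp if ref .15 back -0.51 gap 0.254 ff 40.6840842962265 [ 0.6874 -0.0318  0.1145]
1.0 [0.43, -0.07, -0.57]
1.15 [0.34, -0.06, -0.63]
-0.57 [0.57, -0.1, 0.44]
-0.42 [0.63, -0.11, 0.35]
-0.27 [0.67, -0.12, 0.25]
-0.12 [0.7, -0.12, 0.14]
0.03 [0.72, -0.13, 0.03]
0.18 [0.71, -0.13, -0.08]
0.33 [0.69, -0.12, -0.18]
0.48 [0.66, -0.12, -0.29]
0.63 [0.61, -0.11, -0.38]
0.78 [0.55, -0.1, -0.47]
```

Emit:
carry_out(rows=[{"xyz": [0, 0, 0], "delta_rot": [0, 0, 0], "jaw": 0}, {"xyz": [0, 0, 0], "delta_rot": [0, 0, 0], "jaw": 0}, {"xyz": [1.9, -0.33, 1.6], "delta_rot": [0, 0, 0], "jaw": 0}, {"xyz": [1.9, -0.33, 1.6], "delta_rot": [0, 0, 0], "jaw": 0}])

```text
time: 15.45
ee_pos: [0.726, -0.0391, 0.1507]
tcp_rot: [-0.198, -2.287, -0.091]
contact_force: [0.2, -0.0, 0.6]
finger_gap: 0.505
finger_force: 0.0
```

```bash
python3 -c "
from h import *
chk(); arc2(.88,-.157,10,9.8)"; python3 b.py w10|tail -3
```

```text
t 15.45 th tcp 0.865 tool 0.847 r 0.1012 Ftan 0.3 Frad 0.6 Fy 0.0 Ty -0.38 Ty@tcp if ref .15 back -0.42 gap 0.505 ff 0.0 [ 0.726  -0.0391  0.1507]
0.72 [-1.05, 0.19, 1.1]
0.57 [-1.21, 0.21, 0.92]
0.41 [-1.34, 0.24, 0.72]
0.25 [-1.43, 0.25, 0.5]
0.09 [-1.49, 0.26, 0.27]
-0.06 [-1.51, 0.27, 0.03]
-0.22 [-1.5, 0.26, -0.22]
-0.38 [-1.45, 0.25, -0.45]
-0.53 [-1.36, 0.24, -0.67]
-0.69 [-1.24, 0.22, -0.88]
[350 126  33  17 476] [366. 135.] [(-0.213, 0.0245, 0.0, 'diam', 41.0), (-1.376, 0.0317, 0.0, 'diam', 32.0)]
[ 305  210   41   42 1343] [325. 230.] [(0.862, 0.0006, 0.0, 'diam', 44.0), (-3.003, 0.001, 0.0, 'diam', 29.0)]
[310 262  30  28 638] [325. 275.] [(1.503, 0.0005, 0.0, 'diam', 40.0), (2.382, 0.0006, 0.0, 'diam', 33.0)]
```

Emit:
carry_out(rows=[{"xyz": [-1.05, 0.19, 1.1], "delta_rot": [-0.027, -0.153, 0], "jaw": 0}, {"xyz": [-1.21, 0.21, 0.92], "delta_rot": [-0.027, -0.153, 0], "jaw": 0}, {"xyz": [-1.34, 0.24, 0.72], "delta_rot": [-0.027, -0.153, 0], "jaw": 0}, {"xyz": [-1.43, 0.25, 0.5], "delta_rot": [-0.027, -0.153, 0], "jaw": 0}, {"xyz": [-1.49, 0.26, 0.27], "delta_rot": [-0.027, -0.153, 0], "jaw": 0}])

```text
time: 16.12
ee_pos: [0.6598, -0.0275, 0.1856]
tcp_rot: [-0.266, -3.066, -0.009]
contact_force: [0.6, -0.0, -0.3]
finger_gap: 0.5
finger_force: 0.0
```

Emit:
carry_out(rows=[{"xyz": [-1.51, 0.27, 0.03], "delta_rot": [-0.027, -0.153, 0], "jaw": 0}, {"xyz": [-1.5, 0.26, -0.22], "delta_rot": [-0.027, -0.153, 0], "jaw": 0}, {"xyz": [-1.45, 0.25, -0.45], "delta_rot": [-0.027, -0.153, 0], "jaw": 0}, {"xyz": [-1.36, 0.24, -0.67], "delta_rot": [-0.027, -0.153, 0], "jaw": 0}, {"xyz": [-1.24, 0.22, -0.88], "delta_rot": [-0.027, -0.153, 0], "jaw": 0}])

```text
time: 16.75
ee_pos: [0.589, -0.0149, 0.1632]
tcp_rot: [0.21, 2.422, -0.078]
contact_force: [0.2, -1.0, 0.3]
finger_gap: 0.5
finger_force: 0.0
```

```bash
python3 -c "
from h import *
chk(); s=manip.sense(); n=EX*np.sin(-.70)+EZ*np.cos(-.70); print('to ball',((A+.0478*n-s['ee_pos'])*100).round(2))"; python3 b.py w11|tail -3
```

```text
t 16.75 th tcp -0.671 tool -0.712 r 0.0998 Ftan -0.5 Frad -0.0 Fy -1.0 Ty 0.3 Ty@tcp if ref .15 back 0.36 gap 0.5 ff 0.0 [ 0.589  -0.0149  0.1632]
to ball [ 3.07 -0.6  -4.16]
[308 112  33  23 651] [325. 122.] [(-2.051, 0.0005, 0.0, 'diam', 39.0), (-2.584, 0.0005, 0.0, 'diam', 35.0)]
[ 305  205   41   43 1358] [325. 227.] [(-0.722, 0.0006, 0.0, 'diam', 45.0), (1.766, 0.0009, 0.0, 'diam', 29.0)]
[310 262  30  28 651] [325. 275.] [(-0.047, 0.0006, 0.0, 'diam', 41.0), (0.813, 0.0007, 0.0, 'diam', 33.0)]
```

Emit:
carry_out(rows=[{"xyz": [1.5, -0.25, -2.1], "delta_rot": [0, 0, 0], "jaw": 0}, {"xyz": [1.5, -0.25, -2.1], "delta_rot": [0, 0, 0], "jaw": 0}, {"xyz": [0, 0, 0], "delta_rot": [0, 0, 0], "jaw": -1}, {"xyz": [0, 0, 0], "delta_rot": [0, 0, 0], "jaw": -1}, {"xyz": [0, 0, 0], "delta_rot": [0, 0, 0], "jaw": -1}], force=40)

```text
time: 17.42
ee_pos: [0.6191, -0.0198, 0.119]
tcp_rot: [0.211, 2.433, -0.078]
contact_force: [14.6, 0.7, -15.8]
finger_gap: 0.252
finger_force: 40.0
```

Emit:
carry_out(rows=[{"xyz": [0.57, -0.08, 0.42], "delta_rot": [0.026, 0.148, 0], "jaw": -1}, {"xyz": [0.63, -0.1, 0.33], "delta_rot": [0.026, 0.148, 0], "jaw": -1}, {"xyz": [0.67, -0.12, 0.22], "delta_rot": [0.026, 0.148, 0], "jaw": -1}])

```text
time: 17.8
ee_pos: [0.637, -0.0228, 0.1293]
tcp_rot: [0.25, 2.887, -0.031]
contact_force: [-2.1, -2.5, -18.7]
finger_gap: 0.253
finger_force: 42.1
```

```bash
python3 -c "
from h import *
chk()"
```

```text
t 17.8 th tcp -0.294 tool -0.244 r 0.0462 Ftan 6.9 Frad -17.4 Fy -2.9 Ty 1.07 Ty@tcp if ref .15 back 0.16 gap 0.253 ff 42.060200572013855 [ 0.637  -0.0228  0.1293]
```

Emit:
carry_out(rows=[{"xyz": [0.7, -0.12, 0.08], "delta_rot": [0.026, 0.148, 0], "jaw": -1}, {"xyz": [0.72, -0.13, -0.02], "delta_rot": [0.026, 0.148, 0], "jaw": -1}])

```text
time: 18.05
ee_pos: [0.6516, -0.0255, 0.1308]
tcp_rot: [-0.266, -3.075, -0.007]
contact_force: [-9.3, 0.8, -8.3]
finger_gap: 0.248
finger_force: 42.7
```

```bash
python3 -c "
from h import *
chk()"
```

```text
t 18.05 th tcp 0.032 tool 0.055 r 0.0459 Ftan 9.0 Frad -8.6 Fy -0.8 Ty 1.14 Ty@tcp if ref .15 back -0.18 gap 0.248 ff 42.698662877082825 [ 0.6516 -0.0255  0.1308]
```

Emit:
carry_out(rows=[{"xyz": [0.71, -0.13, -0.1], "delta_rot": [0.026, 0.148, 0], "jaw": -1}, {"xyz": [0.69, -0.12, -0.2], "delta_rot": [0.026, 0.148, 0], "jaw": -1}])

```text
time: 18.3
ee_pos: [0.6656, -0.0279, 0.1279]
tcp_rot: [-0.24, -2.776, -0.043]
contact_force: [-13.6, 2.3, -9.2]
finger_gap: 0.249
finger_force: 42.4
```

```bash
python3 -c "
from h import *
chk()"
```

```text
t 18.3 th tcp 0.351 tool 0.356 r 0.0456 Ftan 9.8 Frad -13.4 Fy -0.1 Ty 1.18 Ty@tcp if ref .15 back -0.28 gap 0.249 ff 42.44787096977234 [ 0.6656 -0.0279  0.1279]
```

Emit:
carry_out(rows=[{"xyz": [0.43, -0.08, -0.18], "delta_rot": [0.017, 0.098, 0], "jaw": -1}])

```text
time: 18.42
ee_pos: [0.6703, -0.0287, 0.1256]
tcp_rot: [-0.231, -2.677, -0.054]
contact_force: [-12.9, 2.2, -5.4]
finger_gap: 0.252
finger_force: 42.7
```

```bash
python3 -c "
from h import *
chk()"
```

```text
t 18.43 th tcp 0.466 tool 0.455 r 0.0455 Ftan 9.2 Frad -10.7 Fy -0.1 Ty 1.19 Ty@tcp if ref .15 back -0.21 gap 0.252 ff 42.738189697265625 [ 0.6703 -0.0287  0.1256]
```

Emit:
carry_out(rows=[{"xyz": [0.41, -0.07, -0.23], "delta_rot": [0.017, 0.098, 0], "jaw": -1}])

```text
time: 18.55
ee_pos: [0.6741, -0.0294, 0.1235]
tcp_rot: [-0.223, -2.579, -0.063]
contact_force: [-15.4, 1.7, -5.6]
finger_gap: 0.254
finger_force: 42.5
```

```bash
python3 -c "
from h import *
chk(); arc2(.55,.1,8,4.6)
save('wrist','w12')
im=cv2.imread('pics/w12.png'); print(im.shape)"
```

```text
t 18.55 th tcp 0.562 tool 0.554 r 0.0455 Ftan 10.1 Frad -13.0 Fy -1.0 Ty 1.23 Ty@tcp if ref .15 back -0.3 gap 0.254 ff 42.50905394554138 [ 0.6741 -0.0294  0.1235]
0.65 [0.37, -0.07, -0.26]
0.75 [0.35, -0.06, -0.3]
0.85 [0.32, -0.06, -0.33]
0.95 [0.28, -0.05, -0.36]
1.05 [0.24, -0.04, -0.39]
1.15 [0.21, -0.04, -0.41]
1.25 [0.16, -0.03, -0.43]
1.35 [0.12, -0.02, -0.44]
(400, 640, 3)
```

View pics/w12.png

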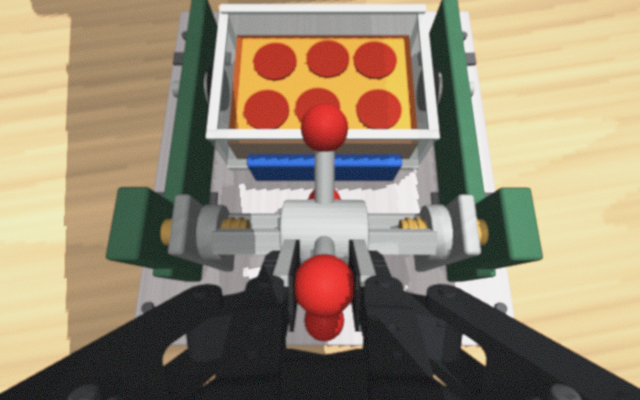

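The dish is still square. The feet are close but the force has levelled off, so only one foot bears yet. I'll continue in small steps.

Emit:
carry_out(rows=[{"xyz": [0.37, -0.07, -0.28], "delta_rot": [0.017, 0.098, 0], "jaw": -1}])

```text
time: 18.73
ee_pos: [0.6775, -0.03, 0.121]
tcp_rot: [-0.214, -2.482, -0.072]
contact_force: [-17.7, 3.2, -7.2]
finger_gap: 0.249
finger_force: 44.8
```

```bash
python3 -c "
from h import *
chk()"
```

```text
t 18.73 th tcp 0.656 tool 0.652 r 0.0454 Ftan 9.8 Frad -16.7 Fy 0.1 Ty 1.29 Ty@tcp if ref .15 back -0.2 gap 0.249 ff 44.75140392780304 [ 0.6775 -0.03    0.121 ]
```

Emit:
carry_out(rows=[{"xyz": [0.34, -0.06, -0.31], "delta_rot": [0.017, 0.098, 0], "jaw": -1}])

```text
time: 18.85
ee_pos: [0.681, -0.0306, 0.1179]
tcp_rot: [-0.205, -2.382, -0.081]
contact_force: [-21.1, 2.7, -5.9]
finger_gap: 0.251
finger_force: 44.6
```

```bash
python3 -c "
from h import *
chk()"
```

```text
t 18.85 th tcp 0.759 tool 0.753 r 0.0454 Ftan 11.4 Frad -18.9 Fy -1.0 Ty 1.45 Ty@tcp if ref .15 back -0.28 gap 0.251 ff 44.630924463272095 [ 0.681  -0.0306  0.1179]
```

Emit:
carry_out(rows=[{"xyz": [0.3, -0.05, -0.34], "delta_rot": [0.017, 0.098, 0], "jaw": -1}])

```text
time: 18.98
ee_pos: [0.684, -0.0311, 0.1146]
tcp_rot: [-0.197, -2.282, -0.089]
contact_force: [-24.6, 2.7, -4.4]
finger_gap: 0.251
finger_force: 44.4
```

```bash
python3 -c "
from h import *
chk()"
```

```text
t 18.98 th tcp 0.86 tool 0.853 r 0.0453 Ftan 12.8 Frad -21.6 Fy -1.6 Ty 1.61 Ty@tcp if ref .15 back -0.33 gap 0.251 ff 44.42801356315613 [ 0.684  -0.0311  0.1146]
```

The force is now rising about 1.4 N per 0.1 rad, so both feet began bearing at θ≈0.67. I'm aiming for about 0.43 rad beyond that.

Emit:
carry_out(rows=[{"xyz": [0.25, -0.04, -0.38], "delta_rot": [0.017, 0.098, 0], "jaw": -1}])

```text
time: 19.1
ee_pos: [0.6867, -0.0316, 0.1111]
tcp_rot: [-0.188, -2.183, -0.097]
contact_force: [-25.8, 3.7, -1.6]
finger_gap: 0.249
finger_force: 44.4
```

```bash
python3 -c "
from h import *
chk()"
```

```text
t 19.1 th tcp 0.958 tool 0.952 r 0.0453 Ftan 13.7 Frad -22.2 Fy -0.9 Ty 1.78 Ty@tcp if ref .15 back -0.29 gap 0.249 ff 44.372647404670715 [ 0.6867 -0.0316  0.1111]
```

Emit:
carry_out(rows=[{"xyz": [0.21, -0.04, -0.41], "delta_rot": [0.017, 0.098, 0], "jaw": -1}])

```text
time: 19.23
ee_pos: [0.6889, -0.032, 0.1074]
tcp_rot: [-0.18, -2.084, -0.104]
contact_force: [-26.9, 5.1, 0.9]
finger_gap: 0.249
finger_force: 44.3
```

```bash
python3 -c "
from h import *
chk()"
```

```text
t 19.23 th tcp 1.054 tool 1.051 r 0.0453 Ftan 14.3 Frad -23.4 Fy 0.3 Ty 1.87 Ty@tcp if ref .15 back -0.28 gap 0.249 ff 44.26769971847534 [ 0.6889 -0.032   0.1074]
```

Emit:
carry_out(rows=[{"xyz": [0.18, -0.03, -0.42], "delta_rot": [0.017, 0.098, 0], "jaw": -1}])

```text
time: 19.35
ee_pos: [0.6909, -0.0323, 0.1035]
tcp_rot: [-0.171, -1.985, -0.111]
contact_force: [-31.5, 5.0, 3.9]
finger_gap: 0.248
finger_force: 43.9
```

```bash
python3 -c "
from h import *
chk()"
```

```text
t 19.35 th tcp 1.15 tool 1.151 r 0.0453 Ftan 16.6 Frad -27.6 Fy -0.6 Ty 2.04 Ty@tcp if ref .15 back -0.44 gap 0.248 ff 43.94118010997772 [ 0.6909 -0.0323  0.1035]
```

Emit:
carry_out(rows=[{"xyz": [0, 0, 0], "delta_rot": [0, 0, 0], "jaw": 0}, {"xyz": [0, 0, 0], "delta_rot": [0, 0, 0], "jaw": 0}, {"xyz": [2.2, -0.4, 1], "delta_rot": [0, 0, 0], "jaw": 0}, {"xyz": [2.7, -0.48, 1.5], "delta_rot": [0, 0, 0], "jaw": 0}])

```text
time: 19.85
ee_pos: [0.741, -0.0412, 0.128]
tcp_rot: [-0.172, -1.993, -0.11]
contact_force: [0.8, 0.9, 0.6]
finger_gap: 0.497
finger_force: 0.0
```

```bash
python3 b.py w13|tail -3;  python3 -c "
from h import *
chk(); arc2(1.15,-.16,7,10)"
```

```text
[346 141  28  15 314] [360. 148.] [(0.223, 0.0212, 0.0, 'diam', 42.0), (-1.295, 0.0289, 0.0, 'diam', 30.0)]
[ 304  189   41   41 1347] [324. 209.] [(0.903, 0.0008, 0.0, 'diam', 44.0), (-2.33, 0.0006, 0.0, 'diam', 28.0)]
[309 272  31  30 751] [324. 285.] [(2.046, 0.0007, 0.0, 'diam', 38.0), (2.375, 0.0006, 0.0, 'diam', 35.0)]
t 19.9 th tcp 1.126 tool 1.141 r 0.1044 Ftan 3.1 Frad 0.5 Fy -0.9 Ty -0.4 Ty@tcp if ref .15 back -0.87 gap 0.499 ff 0.0 [ 0.7429 -0.0418  0.1299]
0.99 [-0.76, 0.13, 1.4]
0.83 [-0.97, 0.17, 1.26]
0.67 [-1.15, 0.2, 1.09]
0.51 [-1.31, 0.23, 0.89]
0.35 [-1.43, 0.25, 0.67]
0.19 [-1.52, 0.27, 0.43]
0.03 [-1.56, 0.28, 0.18]
```

The view suggests the ball stands at θ≈0.9 rather than 1.15, so it either lagged in the pads or backed off. I'll realign to it, regrip and feel again.

Emit:
carry_out(rows=[{"xyz": [-0.8, 0.1, 0.9], "delta_rot": [-0.022, -0.123, 0], "jaw": 0}, {"xyz": [-0.8, 0.1, 0.9], "delta_rot": [-0.022, -0.123, 0], "jaw": 0}, {"xyz": [0, 0, 0], "delta_rot": [0, 0, 0], "jaw": 0}])

```text
time: 20.27
ee_pos: [0.7245, -0.0391, 0.149]
tcp_rot: [-0.195, -2.246, -0.091]
contact_force: [-0.0, -0.5, 0.8]
finger_gap: 0.498
finger_force: 0.0
```

```bash
python3 b.py w14|tail -3;  python3 - <<'E'
from h import *
chk(); s=manip.sense(); n=EX*np.sin(.9)+EZ*np.cos(.9); print('to ball',((A+.048*n-s['ee_pos'])*100).round(2))
f=save('side','s14'); im=f['frame'].astype(int); R,G,B=im[...,0],im[...,1],im[...,2]
m=((R>70)&(G<R*.4)&(B<R*.4)).astype(np.uint8); m[:,:300]=0; m[:,400:]=0; k,l,ss,c=cv2.connectedComponentsWithStats(m)
for i in range(1,k):
    if ss[i,4]>8:
        o,d=ray(f,(c[i][1],c[i][0])); EY=np.array([.1732,.9849,0]); t=((A-o)@EY)/(d@EY); p=o+d*t-A; print(ss[i],c[i].round(1),(p@EX).round(4),p[2].round(4),np.hypot(p@EX,p[2]).round(4),np.arctan2(p@EX,p[2]).round(3))
E
```

```text
[351 134  32  17 429] [366. 143.] [(-0.153, 0.0243, 0.0, 'diam', 42.0), (-1.398, 0.032, 0.0, 'diam', 31.0)]
[ 305  217   42   42 1367] [326. 237.] [(0.892, 0.0007, 0.0, 'diam', 45.0), (-2.99, 0.0009, 0.0, 'diam', 29.0)]
[311 268  30  28 641] [325. 281.] [(1.508, 0.0005, 0.0, 'diam', 41.0), (2.426, 0.0006, 0.0, 'diam', 33.0)]
t 20.32 th tcp 0.885 tool 0.893 r 0.0976 Ftan -0.2 Frad -1.0 Fy -0.4 Ty -0.41 Ty@tcp if ref .15 back -0.38 gap 0.5 ff 0.0 [ 0.7244 -0.0392  0.1468]
to ball [-3.74  0.64 -3.2 ]
[351 196   6   6  32] [353.7 198.4] 0.0423 0.0362 0.0557 0.863
[328 199   8   7  41] [331.4 202.1] -0.0357 0.0456 0.0579 -0.664
[305 217   9   6  45] [308.8 219.6] -0.1133 0.0006 0.1133 -1.565
[326 219   7   6  30] [329.  221.7] -0.0435 -0.0316 0.0537 -2.199
[309 225  15  12  87] [315.6 230.4] -0.0908 -0.0517 0.1045 -2.088
[300 227   6   7  31] [301.9 229.8] -0.1374 -0.0333 0.1414 -1.808
[301 235  10   6  44] [305.6 237.2] -0.1258 -0.0683 0.1432 -2.068
```

The side view agrees: θ≈0.90, and the axis is within 2 mm. I'll regrip.

Emit:
carry_out(rows=[{"xyz": [-1.87, 0.33, -1.6], "delta_rot": [0, 0, 0], "jaw": 0}, {"xyz": [-1.87, 0.33, -1.6], "delta_rot": [0, 0, 0], "jaw": 0}, {"xyz": [0, 0, 0], "delta_rot": [0, 0, 0], "jaw": -1}, {"xyz": [0, 0, 0], "delta_rot": [0, 0, 0], "jaw": -1}, {"xyz": [0, 0, 0], "delta_rot": [0, 0, 0], "jaw": -1}], force=60)

```text
time: 21.0
ee_pos: [0.6868, -0.0318, 0.1098]
tcp_rot: [-0.193, -2.232, -0.092]
contact_force: [-18.8, 10.8, -9.9]
finger_gap: 0.242
finger_force: 59.4
```

```bash
python3 -c "
from h import *
chk(); arc2(.9,.05,5,4.8)"
```

```text
t 21.0 th tcp 0.983 tool 0.903 r 0.0447 Ftan 3.1 Frad -22.5 Fy 7.4 Ty 0.27 Ty@tcp if ref .15 back -0.46 gap 0.242 ff 59.35577094554901 [ 0.6868 -0.0318  0.1098]
0.95 [0.14, -0.03, -0.19]
1.0 [0.13, -0.02, -0.2]
1.05 [0.12, -0.02, -0.21]
1.1 [0.11, -0.02, -0.21]
1.15 [0.1, -0.02, -0.22]
```

Emit:
carry_out(rows=[{"xyz": [0.1, 0.03, -0.19], "delta_rot": [0.009, 0.049, 0], "jaw": -1}])

```text
time: 21.12
ee_pos: [0.6874, -0.0318, 0.1087]
tcp_rot: [-0.189, -2.181, -0.095]
contact_force: [-26.2, 4.6, -6.5]
finger_gap: 0.245
finger_force: 64.2
```

```bash
python3 -c "
from h import *
chk()"
```

```text
t 21.12 th tcp 1.01 tool 0.954 r 0.0447 Ftan 8.6 Frad -25.9 Fy 0.0 Ty 0.95 Ty@tcp if ref .15 back -0.56 gap 0.245 ff 64.19589757919312 [ 0.6874 -0.0318  0.1087]
```

Emit:
carry_out(rows=[{"xyz": [0.1, -0.02, -0.2], "delta_rot": [0.009, 0.049, 0], "jaw": -1}])

```text
time: 21.25
ee_pos: [0.6887, -0.0321, 0.1066]
tcp_rot: [-0.184, -2.131, -0.099]
contact_force: [-26.7, 8.2, -5.3]
finger_gap: 0.242
finger_force: 64.2
```

```bash
python3 -c "
from h import *
chk()"
```

```text
t 21.25 th tcp 1.066 tool 1.005 r 0.0447 Ftan 8.8 Frad -26.8 Fy 3.5 Ty 1.01 Ty@tcp if ref .15 back -0.54 gap 0.242 ff 64.23794031143188 [ 0.6887 -0.0321  0.1066]
```

Emit:
carry_out(rows=[{"xyz": [0.1, -0.02, -0.21], "delta_rot": [0.009, 0.049, 0], "jaw": -1}])

```text
time: 21.38
ee_pos: [0.6897, -0.0323, 0.1045]
tcp_rot: [-0.18, -2.081, -0.103]
contact_force: [-29.7, 9.2, -5.4]
finger_gap: 0.243
finger_force: 64.1
```

```bash
python3 -c "
from h import *
chk()"
```

```text
t 21.38 th tcp 1.119 tool 1.055 r 0.0447 Ftan 8.6 Frad -30.1 Fy 3.9 Ty 1.14 Ty@tcp if ref .15 back -0.45 gap 0.243 ff 64.115309715271 [ 0.6897 -0.0323  0.1045]
```

The tangential reading is skewed by radial load, so I'll compute the true moment about the turnbuckle axis from force and torque, using the logged states.

```bash
cat >> h.py <<'E'
EY=np.array([.1732,.9849,0])
def axm(p,rv,F,Ty,L=.145):
    from scipy.spatial.transform import Rotation as Ro
    M=Ro.from_rotvec(rv).as_matrix(); th=np.arctan2(-M[:,2]@EX,-M[2,2]); Ty0=-.45*np.sin(th) 
    ref=np.array(p)-L*M[:,2]; return round(th,2),round(float(-(Ty-Ty0+np.cross(ref-A,F)@EY)),3)
def now():
    s=manip.sense(); T=np.array(s['ft_torque'])@EY; print('t',round(s['time'],2),'axis torque',[axm(s['ee_pos'],s['tcp_rot'],s['contact_force'],T,L) for L in(.135,.14,.145,.15)])
E
python3 - <<'E'
from h import *
D=[([0.6411,-0.0237,0.1328],[0.254,2.941,-0.023],[-0.5,1.6,-18.8],.54,14.08),
([0.6637,-0.0276,0.1312],[-0.248,-2.872,-0.034],[-8.0,4.6,-6.9],.74,14.45),
([0.6874,-0.0318,0.1145],[-0.196,-2.273,-0.093],[-20.3,10.1,-9.9],.48,14.95),
([0.637,-0.0228,0.1293],[0.25,2.887,-0.031],[-2.1,-2.5,-18.7],1.07,17.8),
([0.6516,-0.0255,0.1308],[-0.266,-3.075,-0.007],[-9.3,0.8,-8.3],1.14,18.05),
([0.6656,-0.0279,0.1279],[-0.24,-2.776,-0.043],[-13.6,2.3,-9.2],1.18,18.3),
([0.6703,-0.0287,0.1256],[-0.231,-2.677,-0.054],[-12.9,2.2,-5.4],1.19,18.42),
([0.6741,-0.0294,0.1235],[-0.223,-2.579,-0.063],[-15.4,1.7,-5.6],1.23,18.55),
([0.6775,-0.03,0.121],[-0.214,-2.482,-0.072],[-17.7,3.2,-7.2],1.29,18.73),
([0.681,-0.0306,0.1179],[-0.205,-2.382,-0.081],[-21.1,2.7,-5.9],1.45,18.85),
([0.684,-0.0311,0.1146],[-0.197,-2.282,-0.089],[-24.6,2.7,-4.4],1.61,18.98),
([0.6867,-0.0316,0.1111],[-0.188,-2.183,-0.097],[-25.8,3.7,-1.6],1.78,19.1),
([0.6889,-0.032,0.1074],[-0.18,-2.084,-0.104],[-26.9,5.1,0.9],1.87,19.23),
([0.6909,-0.0323,0.1035],[-0.171,-1.985,-0.111],[-31.5,5.0,3.9],2.04,19.35),
([0.6868,-0.0318,0.1098],[-0.193,-2.232,-0.092],[-18.8,10.8,-9.9],.27,21.0),
([0.6874,-0.0318,0.1087],[-0.189,-2.181,-0.095],[-26.2,4.6,-6.5],.95,21.12),
([0.6887,-0.0321,0.1066],[-0.184,-2.131,-0.099],[-26.7,8.2,-5.3],1.01,21.25),
([0.6897,-0.0323,0.1045],[-0.18,-2.081,-0.103],[-29.7,9.2,-5.4],1.14,21.38)]
for p,rv,F,T,t in D: print(t,*[axm(p,rv,np.array(F),T,L) for L in(.135,.145,.155)])
now()
E
```

```text
14.08 (np.float64(-0.19), 0.337) (np.float64(-0.19), 0.38) (np.float64(-0.19), 0.423)
14.45 (np.float64(0.26), 0.343) (np.float64(0.26), 0.409) (np.float64(0.26), 0.475)
14.95 (np.float64(0.86), 0.342) (np.float64(0.86), 0.408) (np.float64(0.86), 0.475)
17.8 (np.float64(-0.24), 0.187) (np.float64(-0.24), 0.248) (np.float64(-0.24), 0.31)
18.05 (np.float64(0.06), 0.44) (np.float64(0.06), 0.529) (np.float64(0.06), 0.617)
18.3 (np.float64(0.36), 0.423) (np.float64(0.36), 0.52) (np.float64(0.36), 0.617)
18.42 (np.float64(0.46), 0.298) (np.float64(0.46), 0.392) (np.float64(0.46), 0.486)
18.55 (np.float64(0.55), 0.369) (np.float64(0.55), 0.471) (np.float64(0.55), 0.573)
18.73 (np.float64(0.65), 0.226) (np.float64(0.65), 0.325) (np.float64(0.65), 0.424)
18.85 (np.float64(0.75), 0.307) (np.float64(0.75), 0.422) (np.float64(0.75), 0.537)
18.98 (np.float64(0.85), 0.377) (np.float64(0.85), 0.507) (np.float64(0.85), 0.636)
19.1 (np.float64(0.95), 0.338) (np.float64(0.95), 0.476) (np.float64(0.95), 0.614)
19.23 (np.float64(1.05), 0.328) (np.float64(1.05), 0.471) (np.float64(1.05), 0.615)
19.35 (np.float64(1.15), 0.536) (np.float64(1.15), 0.702) (np.float64(1.15), 0.867)
21.0 (np.float64(0.9), 0.169) (np.float64(0.9), 0.218) (np.float64(0.9), 0.266)
21.12 (np.float64(0.95), 0.429) (np.float64(0.95), 0.53) (np.float64(0.95), 0.631)
21.25 (np.float64(1.0), 0.406) (np.float64(1.0), 0.51) (np.float64(1.0), 0.614)
21.38 (np.float64(1.05), 0.275) (np.float64(1.05), 0.38) (np.float64(1.05), 0.486)
t 21.38 axis torque [(np.float64(1.05), 0.284), (np.float64(1.05), 0.337), (np.float64(1.05), 0.39), (np.float64(1.05), 0.443)]
```

Noise times the long lever makes that moment too coarse, and the pad torsion blurs Ftan. A cleaner way is to push a ball square with the closed fingers kept parallel to the spoke, so force × 55 mm is the torque. I'll release and move to the spoke behind.

Emit:
carry_out(rows=[{"xyz": [0, 0, 0], "delta_rot": [0, 0, 0], "jaw": 0}, {"xyz": [0, 0, 0], "delta_rot": [0, 0, 0], "jaw": 0}, {"xyz": [2.2, -0.38, 1.4], "delta_rot": [0, 0, 0], "jaw": 0}, {"xyz": [2.3, -0.4, 1.6], "delta_rot": [0, 0, 0], "jaw": -1}, {"xyz": [0, 0, 0], "delta_rot": [0, 0, 0], "jaw": -1}])

```text
time: 22.0
ee_pos: [0.7363, -0.041, 0.1366]
tcp_rot: [-0.181, -2.092, -0.103]
contact_force: [-0.4, -0.5, -0.5]
finger_gap: 0.079
finger_force: 0.0
```

```bash
cat > sd.py <<'E'
from h import *
f=save('side','sx'); im=f['frame'].astype(int); R,G,B=im[...,0],im[...,1],im[...,2]
m=((R>70)&(G<R*.4)&(B<R*.4)).astype(np.uint8); m[:,:300]=0; m[:,400:]=0; k,l,ss,c=cv2.connectedComponentsWithStats(m)
for i in range(1,k):
    if ss[i,4]>8:
        o,d=ray(f,(c[i][1],c[i][0])); t=((A-o)@EY)/(d@EY); p=o+d*t-A-[0,0,.002]
        if np.hypot(p@EX,p[2])<.07: print(ss[i,2:],c[i].round(1),np.hypot(p@EX,p[2]).round(4),np.arctan2(p@EX,p[2]).round(3))
E
python3 sd.py; python3 b.py w15|tail -2; python3 -c "
from h import *
chk(); arc2(1.07,-.165,10,10.5)"
```

```text
[ 6  7 31] [354.4 198.7] 0.0552 0.954
[ 8  7 39] [332.5 201.2] 0.0559 -0.607
[ 6  6 30] [328.5 221.4] 0.0553 -2.175
[350 150  31  10 245] [364. 155.] [(0.242, 0.0227, 0.0, 'diam', 43.0), (-1.552, 0.0327, 0.0, 'diam', 30.0)]
[ 305  205   42   42 1174] [325. 223.] [(0.948, 0.0008, 0.0, 'diam', 45.0), (-2.653, 0.001, 0.0, 'diam', 28.0)]
t 22.1 th tcp 1.045 tool 1.046 r 0.0997 Ftan 0.3 Frad -1.2 Fy -0.8 Ty -0.44 Ty@tcp if ref .15 back -0.49 gap 0.002 ff 0.0 [ 0.7351 -0.0406  0.135 ]
0.91 [-0.94, 0.17, 1.44]
0.74 [-1.16, 0.2, 1.27]
0.58 [-1.35, 0.24, 1.06]
0.41 [-1.5, 0.26, 0.82]
0.24 [-1.61, 0.28, 0.56]
0.08 [-1.68, 0.3, 0.28]
-0.08 [-1.7, 0.3, -0.0]
-0.25 [-1.68, 0.3, -0.29]
-0.42 [-1.61, 0.28, -0.56]
-0.58 [-1.5, 0.26, -0.83]
```

Emit:
carry_out(rows=[{"xyz": [-0.94, 0.17, 1.44], "delta_rot": [-0.0287, -0.163, 0], "jaw": -1}, {"xyz": [-1.16, 0.2, 1.27], "delta_rot": [-0.0287, -0.163, 0], "jaw": -1}, {"xyz": [-1.35, 0.24, 1.06], "delta_rot": [-0.0287, -0.163, 0], "jaw": -1}, {"xyz": [-1.5, 0.26, 0.82], "delta_rot": [-0.0287, -0.163, 0], "jaw": -1}, {"xyz": [-1.61, 0.28, 0.56], "delta_rot": [-0.0287, -0.163, 0], "jaw": -1}])

```text
time: 22.72
ee_pos: [0.6684, -0.029, 0.1873]
tcp_rot: [-0.254, -2.918, -0.024]
contact_force: [0.5, 0.1, 1.3]
finger_gap: 0.001
finger_force: 0.0
```

Emit:
carry_out(rows=[{"xyz": [-1.68, 0.3, 0.28], "delta_rot": [-0.0287, -0.163, 0], "jaw": -1}, {"xyz": [-1.7, 0.3, 0], "delta_rot": [-0.0287, -0.163, 0], "jaw": -1}, {"xyz": [-1.68, 0.3, -0.29], "delta_rot": [-0.0287, -0.163, 0], "jaw": -1}, {"xyz": [-1.61, 0.28, -0.56], "delta_rot": [-0.0287, -0.163, 0], "jaw": -1}, {"xyz": [-3.0, 0.5, -1.5], "delta_rot": [-0.0287, -0.163, 0], "jaw": -1}])

```text
time: 23.35
ee_pos: [0.5719, -0.0121, 0.1663]
tcp_rot: [0.22, 2.518, -0.072]
contact_force: [0.3, -1.1, 1.0]
finger_gap: 0.004
finger_force: 0.0
```

```bash
cat >> h.py <<'E'
def push(th,off=.030,r=.053):
    s=manip.sense(); n=EX*np.sin(th)+EZ*np.cos(th); t=EX*np.cos(th)-EZ*np.sin(th)
    d=s['ee_pos']-A; F=np.array(s['contact_force'])
    print('n',round(float(d@n),4),'t',round(float(d@t),4),'y',round(float(d@EY),4),'F n,t,y',[round(float(F@e),1) for e in(n,t,EY)],'to goal cm',((A+r*n-off*t-s['ee_pos'])*100).round(2))
E
python3 -c "
from h import *
chk(); push(-.61)"
```

```text
t 23.35 th tcp -0.773 tool -0.616 r 0.1136 Ftan -1.1 Frad 0.4 Fy -1.0 Ty 0.27 Ty@tcp if ref .15 back 0.42 gap 0.004 ff 0.0 [ 0.5719 -0.0121  0.1663]
n 0.1121 t -0.0185 y 0.0003 F n,t,y [0.6, 1.0, -1.0] to goal cm [ 2.4  -0.45 -5.5 ]
```

Emit:
carry_out(rows=[{"xyz": [-0.97, 0.17, -0.69], "delta_rot": [0, 0, 0], "jaw": -1}, {"xyz": [1.67, -0.3, -2.4], "delta_rot": [0, 0, 0], "jaw": -1}, {"xyz": [1.67, -0.3, -2.4], "delta_rot": [0, 0, 0], "jaw": -1}, {"xyz": [0, 0, 0], "delta_rot": [0, 0, 0], "jaw": -1}])

```text
time: 23.85
ee_pos: [0.5962, -0.0168, 0.1092]
tcp_rot: [0.222, 2.529, -0.072]
contact_force: [-0.4, 1.0, -0.1]
finger_gap: 0.001
finger_force: 0.0
```

```bash
python3 -c "
from h import *
chk(); push(-.61,.023)"
```

```text
t 23.85 th tcp -1.154 tool -0.604 r 0.0597 Ftan 0.3 Frad 0.5 Fy 0.9 Ty 0.29 Ty@tcp if ref .15 back 0.21 gap 0.001 ff 0.0 [ 0.5962 -0.0168  0.1092]
n 0.0511 t -0.0309 y -0.0 F n,t,y [0.3, -0.5, 0.9] to goal cm [ 0.53 -0.09  0.61]
```

Emit:
carry_out(rows=[{"xyz": [0.32, -0.06, 0.23], "delta_rot": [0, 0, 0], "jaw": -1}, {"xyz": [0.16, -0.03, 0.115], "delta_rot": [0, 0, 0], "jaw": -1}])

```text
time: 24.1
ee_pos: [0.6015, -0.0174, 0.116]
tcp_rot: [0.221, 2.524, -0.072]
contact_force: [-7.2, 2.1, -1.5]
finger_gap: -0.002
finger_force: 3.7
```

```bash
python3 -c "
from h import *
push(-.61,.023)"
```

```text
n 0.0536 t -0.0227 y 0.0002 F n,t,y [3.1, -7.0, 0.8] to goal cm [ 0.   -0.02 -0.07]
```

Emit:
carry_out(rows=[{"xyz": [0.16, -0.03, 0.115], "delta_rot": [0, 0, 0], "jaw": -1}])

```text
time: 24.22
ee_pos: [0.602, -0.0175, 0.1157]
tcp_rot: [0.221, 2.527, -0.072]
contact_force: [-19.4, 3.8, 1.7]
finger_gap: 0.002
finger_force: 7.7
```

```bash
python3 -c "
from h import *
push(-.61,.023)"
```

```text
n 0.0531 t -0.0225 y 0.0002 F n,t,y [12.7, -15.2, 0.4] to goal cm [-0.04 -0.01 -0.04]
```

Emit:
carry_out(rows=[{"xyz": [0.16, -0.03, 0.115], "delta_rot": [0, 0, 0], "jaw": -1}])

```text
time: 24.35
ee_pos: [0.6031, -0.0178, 0.1163]
tcp_rot: [0.222, 2.529, -0.072]
contact_force: [-16.6, 4.0, -1.1]
finger_gap: -0.002
finger_force: 7.3
```

```bash
python3 -c "
from h import *
push(-.61,.023)"; python3 sd.py
```

```text
n 0.0529 t -0.0211 y 0.0002 F n,t,y [8.8, -14.6, 1.1] to goal cm [-0.16  0.01 -0.1 ]
[ 6  7 34] [354.6 199. ] 0.0551 0.984
[ 7  7 40] [332.9 200.9] 0.0555 -0.58
[ 6  6 28] [328.4 221.2] 0.055 -2.159
```

The ball turned 0.03 rad under about 14.6 N square push with some rubbing. That is about 0.70 N·m, or roughly 50 N of clamping, so it is firm. I'll back off and verify.

Emit:
carry_out(rows=[{"xyz": [-0.8, 0.14, -0.55], "delta_rot": [0, 0, 0], "jaw": -1}, {"xyz": [-0.4, 0.07, -0.28], "delta_rot": [0, 0, 0], "jaw": -1}, {"xyz": [-1.7, 0.3, 2.4], "delta_rot": [0, 0, 0], "jaw": -1}, {"xyz": [-2.5, 0.4, 4], "delta_rot": [0, 0, 0], "jaw": -1}, {"xyz": [0, 0, 5], "delta_rot": [0, 0, 0], "jaw": -1}])

```text
time: 25.02
ee_pos: [0.549, -0.0087, 0.2237]
tcp_rot: [0.221, 2.525, -0.072]
contact_force: [0.6, -0.9, 0.1]
finger_gap: -0.005
finger_force: 0.0
```

Emit:
carry_out(rows=[{"xyz": [0, 0, 4], "delta_rot": [0.028, 0.16, 0], "jaw": -1}, {"xyz": [0, 0, 4], "delta_rot": [0.028, 0.16, 0], "jaw": -1}, {"xyz": [0, 0, 0], "delta_rot": [0.028, 0.16, 0], "jaw": -1}, {"xyz": [0, 0, 0], "delta_rot": [0.02, 0.12, 0], "jaw": -1}, {"xyz": [0, 0, 0], "delta_rot": [0, 0, 0], "jaw": -1}])

```text
time: 25.65
ee_pos: [0.5514, -0.0092, 0.302]
tcp_rot: [-0.273, -3.128, 0.006]
contact_force: [0.3, -1.3, 0.0]
finger_gap: -0.001
finger_force: 0.0
```

```bash
python3 sd.py
python3 - <<'E'
from h import *
st(); f=save('wrist','w16')
for k,z in(('stop_face',.03),('dish',.012)):
    for r in nets.landmark_of('wrist',k)[:1]: p=onz(f,r['position'],z); print(k,p.round(4))
E
```

```text
[ 6  7 33] [354.6 198.9] 0.0552 0.976
[ 7  7 39] [332.8 201. ] 0.0554 -0.585
[ 6  7 30] [328.3 221. ] 0.0547 -2.145
t 25.7 p [ 0.551  -0.0091  0.3022] yaxis [ 0.173  0.985 -0.004] z [ 0.    -0.004 -1.   ] F [0.78 0.13 0.47] gap 0.003 0.0
stop_face [ 0.5855 -0.0135  0.03  ]
dish [ 0.5339 -0.0057  0.012 ]
```

View pics/w16.png

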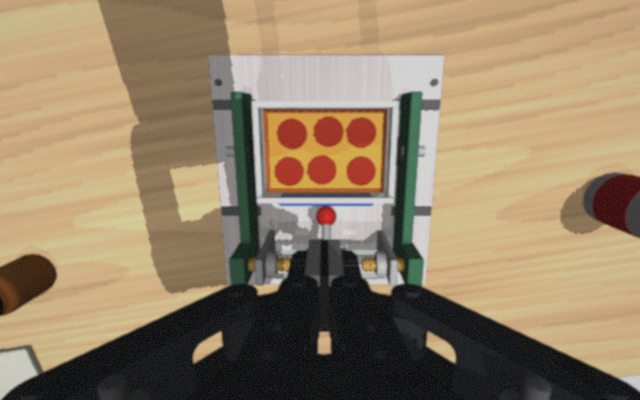

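The turnbuckle angle held at 0.98, and the feet touch both sides of the dish (columns 252 and 395). The dish is square along the stop line at row 204. I'm handing in.

```bash
python3 -c "
from h import *
print(job.hand_in())"
```

```text
the job is handed in; nothing more can be done
None
```

I handed the job in, but no verdict came back: the dish looks home and square against the stop in the last picture, and from the turning force I estimate it is clamped at about 50 N (limits 25 to 90 N); I never touched the other kitchen things.

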